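Start the spice grinder: slide to the drive, fit the lid, hold it at half turn

ROBOT

A 6-joint arm with a two-finger parallel gripper is mounted at the origin on the work surface. World frame = base frame: x ahead of the robot, y to its left, z up, the work surface at z = 0. Lengths are in mm, angles in rad, forces in N, time in s.
With the tool pointing down it reaches from about 350 to 775 mm from the base axis. Payload 7.3 kg.
Tool frame: the origin (TCP) lies on the centre line of the jaws, within the pads' length; the fingertips stand 22 mm ahead of it and the grasp point (between the pads) lies 3 mm ahead of it (bot.finger_overhang is the distance from the TCP to the fingertips, in mm); y points along the fingers, z is the direction in which the jaws open and shut, and the axes are right-handed (so a half turn about y gives the same grasp; the last joint's range is limited). The gripper opens to 92 mm and grips with 3 to 60 N. Pads are 19 mm wide; open, the fingers measure 130 mm over their backs; the gripper's body (75 mm by 190 mm) begins 47 mm behind the grasp point.
Start: joints at [1.012, 0.342, 1.524, -0, 1.275, -0.146], TCP at [210.604, 480.925, 248.741] pointing down, gripper open.
Joint ranges: [-2.53, 2.53], [-0.77, 2.02], [0.04, 2.7], [-1, 4.14], [0.28, 2.66], [-3.11, 3.11]. Speed limits (rad/s): [2.57, 2.57, 3.14, 3.14, 3.14, 3.14].

INTERFACE

Orientations are given as [roll, pitch, yaw] about the fixed x, y, z axes, in that order (R = Rz(yaw) Ry(pitch) Rx(roll)).
In Python, from plant import bot, viewer, find_in, spot_point gives the robot as it stands.
- The arm moves only by the tool send_rows, never from a script. Its argument "moves" is a list of rows, each a list of 3 entries, a list of its own where there are three numbers: the shift along the tool's x, y, z in mm, then the turn, a rotation vector about the tool's x, y, z in degrees, then the finger opening in mm, from 0 to 91.8. A call has 1 to 20 rows; each row shifts and turns the pose as measured when the row begins, along the tool's axes as they then stand; what a row does not reach is not made up. A row lasts 1/8 s, in which the tool goes at most 62.5 mm and 10.7 degrees, less where a joint would pass 70% of its speed; a pose out of reach is approached as far as the arm can. A call with a gripper value outside its range is refused whole. The fingers move at their own pace and stop on an object; the grip force is fixed at half the most. Time passes only in rows, so rows that do not move let the fingers close. It gives the time, the measured TCP pose, the force and the opening at its end, in the units of the state.
- bot.get_obs(): the state, without advancing time (a new reading comes with each control period).
- viewer.capture(name): name is "side" or "top"; returns the picture (420x560x3 uint8, blue, green, red); there is no depth.
- viewer.camera_model(name): a dict with "fx", "fy", "cx", "cy" (pixels), "distortion" ([k1, k2, p1, p2, k3] as OpenCV has them; the pictures are not rectified), "rvec" (rotation vector, rad) and "tvec" (3), from world to camera coordinates, as OpenCV has them. Camera axes: x right, y down, z forward; pixel columns grow to the right and rows downward; lengths in mm; the calibration is good to about 2 mm. A picture is of the moment at which its call begins. camera_model takes no time and is no camera call.
- bot.close_job(): hands the job in, once; it reports no verdict.
Trained networks look in the newest picture that a camera, given by its name, has taken for a name from the list of things; names that differ only in an ending like _2 or _b are one class to them, and where a whole thing is asked for, a point or a joint stands for the part that bears it (a point fixed in the world has none). Each returns a list of dicts, best first, with "conf" (0 to 1); they miss things now and then, are a little off and sometimes report something else, mostly with a low value. They report only what shows in the picture. A call takes as long as a camera call. They do not tell look-alikes from the thing itself.
- find_in(camera, thing): "extent" ([centre column, centre row, width, height] in pixels, round what is visible of it).
- spot_point(camera, thing): "point" ([column, row] in pixels: a listed point, or the origin of a listed thing).
The state is a dict: "time": time; "joint_positions": joint angles; "dq": joint speeds; "tau": joint torques, N m; "tool_pos": TCP position; "tcp_rot": TCP orientation; "contact_force": force on the tool from outside, world axes, zero at the start; "moment": the same for the moment, N m; "grip_width": finger opening in mm.
Only numpy, scipy, OpenCV 4.12 (cv2) and the standard library are available. Lean on these libraries where they do the work, as an engineer would, in place of code of your own. Each camera call takes 0.05 s, during which the arm holds its last target.

TASK

Push the spice grinder's carriage along its rail until it drops into the station at the drive unit. Then put the bar-handled lid that fits the cup into its two notches, press it fully home and twist it clockwise to the half-way mark (about 43 degrees, well before the lock clicks). Finish while still holding the lid there against its spring, with the other things on the counter left where they are.

Things in the scene. Friction and masses are not known exactly. Their poses are not given: they have to be found in the camera images.
- carriage (a joint): Position (m) of the grinder carriage on its rail: 0 at one end, growing as it is pushed along the rail's +y (to the robot's left). Station at 0.140: a sprung ball there drops between two bumps (5 to 10 N to enter or leave, play 2 mm; rail friction about 1.5 N). End stop at 0.172. Carriage: aluminium plate 104 mm across the rail, 210 mm along it, top 32 mm above the counter
- station (a point): Fixed point over the rail's middle, 92 mm above the counter: the cup mouth's centre comes here when the carriage is in its station. y axis along the rail in the pushing direction, z up. A white drive unit (100 x 150 mm, 79 mm tall) stands behind it, its face 75 mm away; a 12 mm aluminium index block in front, which the dark mark on the carriage's front edge meets
- push_tab (a point): Middle of the top edge of the upright steel tab at the carriage's trailing end, 90 mm above the counter. The tab is 6 mm thick along the rail (y axis), 45 mm wide, stands 58 mm above the carriage plate, with 51 mm of free room to the cup. Push or pinch it there to move the carriage
- cup_mouth (a point): Centre of the mouth of the steel grinder cup (92 mm outside) on the carriage, at rim level, 92 mm above the counter. x across the rail, y along it, z up. Round hole 57 mm across, collar 11 mm thick, two notches 14 mm wide on +x and -x reaching out 36 mm. Rim marks, clockwise from each notch: thin line (entry), thick line (half way, 43 degrees), dot (lock, 86 degrees)
- lid: Lid that fits, about 0.16 kg. Steel disc 72 mm across, 20 to 26 mm above the origin; on it a black grip bar 66 mm long (x axis), 14 mm thick (y), top at 56 mm. Grey plug 54 mm across below, with two lugs at its foot on +x and -x: 10 mm wide, 6 mm tall, out to 33 mm. Origin: centre of the plug's underside, on which it stands; z up. Looks the same after half a turn
- lid_bar (a point): Centre of the top of the lid's grip bar, 56 mm above the lid's origin, same axes as the lid. The lid enters the cup with its x axis along the cup's x axis. Home: disc on the rim, lid origin 20 mm below the cup mouth, this point 36 mm above it. From there it turns clockwise only (seen from above), the collar holding its lugs down
- switch (a joint): Angle (rad) of the sprung ring in the cup that the lid's lugs push: 0 at rest, growing with the lid's clockwise turn, some 0.08 behind it. Its spring (0.06 N m at 0, 0.14 half way) turns a freed lid back. Half way is a lid turn of 43 degrees (here 0.67); the lock click begins to resist at about 57 degrees (here 0.9); locked at 86 degrees
- big_lid: a larger bystander lid: 96 mm steel disc, grey plug 80 mm across, black bar; belongs elsewhere. Origin: centre of its underside
- knob_lid: a bystander lid with a 72 mm steel disc but a round black knob and no lugs. Origin: centre of its underside
- tub_a: clear round food tub with white lid, 94 mm across, 65 mm tall (bystander). Origin: centre of its underside
- tub_b: clear round food tub with white lid, 80 mm across, 85 mm tall (bystander). Origin: centre of its underside
- squeeze_bottle: white squeeze bottle, 56 mm across, 200 mm tall (bystander). Origin: centre of its underside
- spice_pan: open steel pan 110 x 160 mm, 65 mm tall (bystander). Origin: centre of its underside
- spoon: steel spoon 190 mm long lying on the counter (bystander)
Mind the look-alikes: they are no part of the job. What is shaped like the lid but purple is not meant.

How it is judged:
By the outcome, as a careful person would: the job done as asked, in the order asked, and still so for the second after the job is handed in, while the arm keeps its last pose, push and grip.
It also fails if it takes over 64 s, if anything falls off the work surface, if the arm or the gripper's body presses on something with over 40 N, if the wrist force passes 120 N, or if a joint passes its speed limit or range.

## Working session

There is one attempt and no reset: what is moved stays moved. The work goes in short steps, Python scripts to look and compute and a tool call to move; the robot and the scene stay as the last step left them, time stands still between calls to the robot, and variables do not carry over. Pictures are saved under pics/ and viewed, and the job is handed in when it is done.

Besides the shell and the picture viewer there is one more tool, called after "Emit:" by a JSON object that holds its "fn" and its "kwargs", one argument or row to a line. send_rows: Moves the arm, as the interface text tells. Its arguments: {"type":"object","properties":{"moves":{"type":"array","items":{"type":"array"}}},"required":["moves"]}

```bash
ls; mkdir -p pics; python3 - <<'E'
from plant import bot, viewer, find_in, spot_point
import cv2
o=bot.get_obs(); print(o)
for n in("side","top"):
    im=viewer.capture(n); cv2.imwrite(f"pics/{n}0.png",im); print(viewer.camera_model(n))
    for t in ("lid","lid_bar","cup_mouth","push_tab","station"):
        try: print(n,t,[(d["conf"],d["point"]) for d in spot_point(n,t)])
        except Exception as e: print(t,e)
E
```

```text
pics
{'time': 0.0, 'joint_positions': array([ 1.01202789e+00,  3.42730138e-01,  1.52501946e+00, -1.33546956e-05,
        1.27540387e+00, -1.46011184e-01]), 'dq': array([-0.00089626, -0.00021108,  0.00124174, -0.00126577,  0.00139131,
        0.00025291]), 'tau': array([-1.50230029e-03, -4.31237984e+01, -2.44220102e+01,  7.17254123e-02,
        5.59319579e-02, -8.06133494e-05]), 'tool_pos': array([210.38321119, 480.59160982, 248.04024002]), 'tcp_rot': array([-1.57234240e+00,  2.14453856e-04, -4.12753520e-01]), 'contact_force': array([-0.49649936, -0.54568443, -0.39702461]), 'moment': array([-0.03767275,  0.031305  , -0.03687523]), 'grip_width': 91.63151625201958}
{'fx': 521.3055849074179, 'fy': 521.3055849074179, 'cx': 275.21702408205994, 'cy': 206.9742962551151, 'distortion': array([-0.10484608,  0.        ,  0.        ,  0.        ,  0.        ]), 'rvec': array([ 2.17487109, -0.91996083,  0.42288117]), 'tvec': array([-341.35371063,  285.55764795, 1213.71085752])}
side lid [(0.82, [290.7, 324.0]), (0.79, [265.2, 247.8]), (0.77, [164.9, 221.3])]
side lid_bar [(0.88, [161.6, 212.9]), (0.85, [261.0, 227.0]), (0.58, [288.7, 312.8])]
side cup_mouth [(0.71, [227.3, 137.9]), (0.67, [262.3, 228.3])]
side push_tab [(0.89, [360.5, 213.4]), (0.67, [199.2, 163.6])]
side station [(0.93, [288.9, 184.0])]
{'fx': 481.2587547854187, 'fy': 481.2587547854187, 'cx': 285.5686549490856, 'cy': 208.22497396297405, 'distortion': array([0.02614146, 0.        , 0.        , 0.        , 0.        ]), 'rvec': array([ 2.15065042, -2.06293895,  0.22584408]), 'tvec': array([ -27.03204389,  474.73845563, 1308.77925133])}
top lid [(0.86, [289.9, 229.7]), (0.86, [200.2, 279.8]), (0.59, [371.6, 288.1])]
top lid_bar [(0.89, [376.9, 283.2]), (0.8, [199.1, 277.0]), (0.75, [296.2, 228.2]), (0.23, [419.9, 170.9])]
top cup_mouth [(0.65, [323.1, 163.4])]
top push_tab [(0.58, [356.0, 157.7])]
top station [(0.63, [276.1, 172.0])]
```

View pics/side0.png

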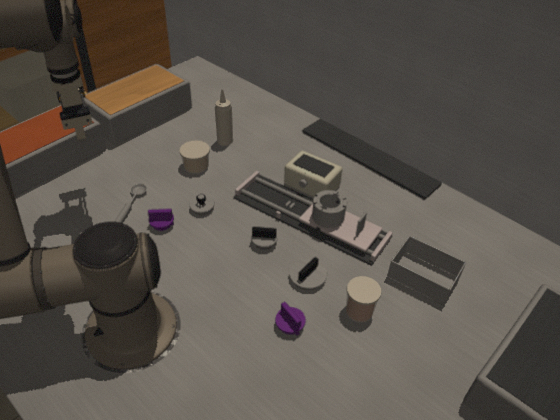

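View pics/top0.png

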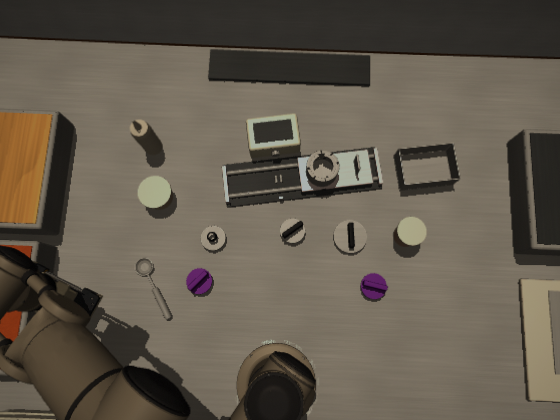

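Bar-handled candidates:

| Thing | Top pixel | Side pixel |
|---|---|---|
| Black bar, small disc | (293,231) | (264,238) |
| Black bar, larger disc (big_lid) | (350,236) | (308,272) |
| Round knob (knob_lid) | (213,238) | (201,205) |
| Purple | (200,281) | (161,217) |
| Purple | (374,287) | (290,320) |

I choose the black bar on the small disc. A close crop will check that.

```bash
cat > h.py <<'E'
import numpy as np, cv2
from plant import bot, viewer, find_in, spot_point
M={n:viewer.camera_model(n) for n in("side","top")}
def KRt(n):
    m=M[n];K=np.array([[m["fx"],0,m["cx"]],[0,m["fy"],m["cy"]],[0,0,1.]])
    return K,np.array(m["distortion"]),cv2.Rodrigues(m["rvec"])[0],np.array(m["tvec"]).ravel()
def ray(n,p):
    K,d,R,t=KRt(n);u=cv2.undistortPoints(np.array([[p]],float),K,d)[0,0]
    v=R.T@np.array([u[0],u[1],1]);return -R.T@t,v/np.linalg.norm(v)
def tri(ps,pt):
    A=np.zeros((3,3));b=np.zeros(3);L=[ray("side",ps),ray("top",pt)]
    for c,v in L:
        P=np.eye(3)-np.outer(v,v);A+=P;b+=P@c
    x=np.linalg.solve(A,b)
    return x,[np.linalg.norm(np.cross(x-c,v)) for c,v in L]
def atz(n,p,z):
    c,v=ray(n,p);return c+v*(z-c[2])/v[2]
def proj(n,X):
    K,d,R,t=KRt(n);return cv2.projectPoints(np.atleast_2d(np.array(X,float)),cv2.Rodrigues(R)[0],t,K,d)[0][:,0]
def crop(im,c,w,h,s,name):
    x,y=int(c[0]-w/2),int(c[1]-h/2);x=max(x,0);y=max(y,0)
    cv2.imwrite(name,cv2.resize(im[y:y+h,x:x+w],None,fx=s,fy=s,interpolation=cv2.INTER_CUBIC)); print(name,"origin",x,y,"scale",s)
E
python3 - <<'E'
from h import *
s=cv2.imread("pics/side0.png");t=cv2.imread("pics/top0.png")
crop(t,(300,195),200,150,4,"pics/tc.png");crop(s,(305,220),200,150,4,"pics/sc.png")
for k,a,b in [("bar",(261,227),(296.2,228.2)),("bar?",(264,230),(292,230)),("cup",(330,200),(323.1,163.4)),("tab",(360.5,213.4),(356,157.7)),("station",(288.9,184),(276.1,172))]:
    print(k,tri(a,b))
E
```

```text
pics/tc.png origin 200 120 scale 4
pics/sc.png origin 205 145 scale 4
bar (array([410.5833468 , -35.21376669,  71.72567902]), [np.float64(6.436353630039415), np.float64(6.436353630039477)])
bar? (array([415.98579548, -29.16034264,  49.59254766]), [np.float64(2.223641890768078), np.float64(2.223641890767931)])
cup (array([ 598.64450852, -106.37787507,   90.38924362]), [np.float64(1.2182058872528352), np.float64(1.218205887252965)])
tab (array([ 618.71842957, -197.45590217,   88.16039454]), [np.float64(2.7135253456939807), np.float64(2.7135253456937996)])
station (array([571.02533641,  22.89506439,  85.73087816]), [np.float64(0.6602131943822399), np.float64(0.660213194382268)])
```

View pics/tc.png

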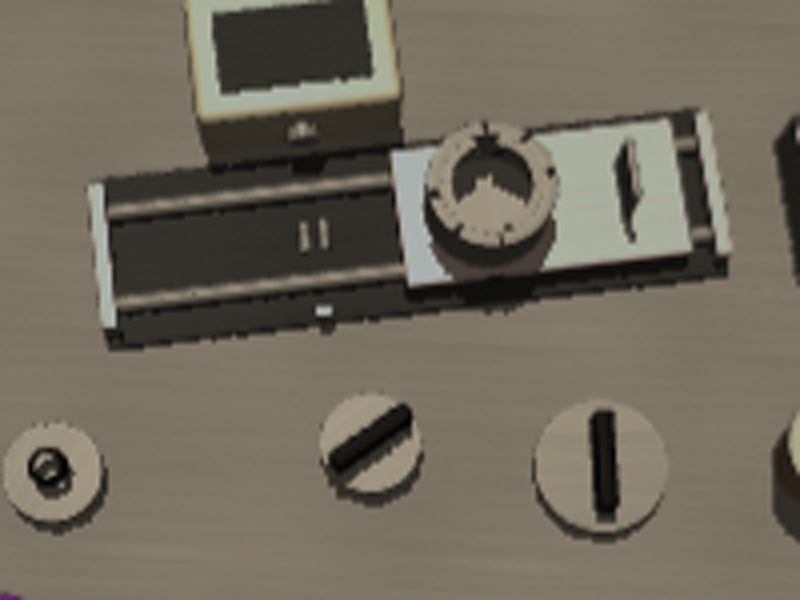

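View pics/sc.png

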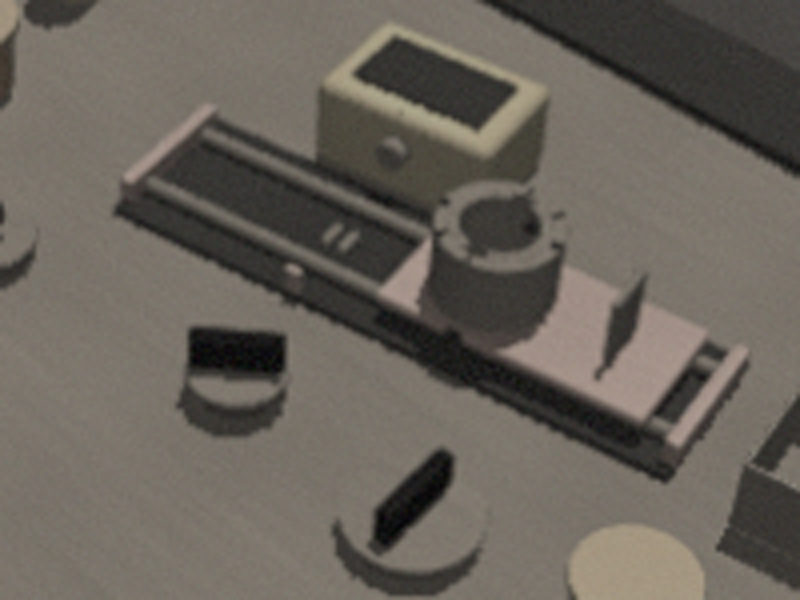

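The crop shows the choice is right. The small black-bar lid is at top (293,230) and side (264,235). It has the same disc size as the knob lid and is clearly smaller than the big lid at (350,236). Next I measure it precisely with projected models.

```bash
cat > fit.py <<'E'
from h import *
from scipy.optimize import minimize
def box(x,y,yaw,L,W,z0,z1):
    c,s=np.cos(yaw),np.sin(yaw)
    return [[x+c*a*L/2-s*b*W/2,y+s*a*L/2+c*b*W/2,z] for a in(-1,1) for b in(-1,1) for z in(z0,z1)]
SC=8
def sil(n,pts,roi):
    p=proj(n,pts); h=cv2.convexHull(((p-[roi[0]-.5,roi[1]-.5])*SC).astype(np.float32)).astype(np.int32)
    m=np.zeros((roi[3]*SC,roi[2]*SC),np.uint8);cv2.fillPoly(m,[h],255)
    return cv2.resize(m,(roi[2],roi[3]),interpolation=cv2.INTER_AREA)/255.
def fitbar(ims,rois,x0,L,W,z0,z1,thr=35,views=("side","top")):
    ms={}
    for n in views:
        r=rois[n];g=ims[n][r[1]:r[1]+r[3],r[0]:r[0]+r[2]].max(2).astype(float)
        ms[n]=np.clip((thr+25-g)/50,0,1)
    def cost(p,dz=0):return sum(np.abs(sil(n,box(p[0],p[1],p[2],L,W,z0+dz,z1+dz),rois[n])-ms[n]).sum() for n in views)
    best=None
    for dy in(0,.15,-.15):
        q=np.array(x0,float)+[0,0,dy]
        r=minimize(cost,q,method="Nelder-Mead",options=dict(initial_simplex=[q,q+[8,0,0],q+[0,8,0],q+[0,0,.2]],xatol=.05,fatol=.05))
        if best is None or r.fun<best.fun:best=r
    return best,{n:ms[n].sum() for n in views},cost
E
python3 - <<'E'
from fit import *
ims={n:cv2.imread(f"pics/{n}0.png") for n in M}
R={"side":(249,221,30,22),"top":(279,218,28,24)}
for v in(("side","top"),("top",),("side",)):
  for thr in(35,50):
    b,ms,c=fitbar(ims,R,(418,-30,-.9),66,14,26,56,thr,v);print(v,thr,b.x,b.fun,ms,[round(c(b.x,d),1) for d in(-8,-4,4,8)])
print(ims["top"][218:242,279:307].max(2).min())
e=[atz("top",p,56) for p in((284.25,235.75),(301.25,222.75))];print(e,np.arctan2(*(e[0]-e[1])[1::-1]))
print("railfront",[atz("top",p,0) for p in((227.5,207),(382,188.5))])
print("railback",[atz("top",p,0) for p in((226.3,165),(377,147.5))])
print("cup",tri((329.75,201.75),(322.75,166.25)))
E
```

```text
('side', 'top') 35 [416.22049338 -28.27541094  -0.8754901 ] 166.31725490196078 {'side': np.float64(175.14), 'top': np.float64(116.72)} [np.float64(185.3), np.float64(167.3), np.float64(184.1), np.float64(222.7)]
('side', 'top') 50 [415.77446977 -28.81445721  -0.89818804] 97.27411764705882 {'side': np.float64(238.84), 'top': np.float64(168.26)} [np.float64(147.4), np.float64(98.2), np.float64(125.9), np.float64(176.2)]
('top',) 35 [415.67553681 -28.22480451  -0.88442947] 51.21490196078432 {'top': np.float64(116.72)} [np.float64(55.9), np.float64(53.3), np.float64(53.6), np.float64(55.5)]
('top',) 50 [416.11221865 -28.34423472  -0.89940078] 36.8364705882353 {'top': np.float64(168.26)} [np.float64(41.8), np.float64(38.1), np.float64(39.7), np.float64(46.2)]
('side',) 35 [416.87412355 -30.30150584  -0.79163758] 114.01058823529411 {'side': np.float64(175.14)} [np.float64(139.4), np.float64(119.7), np.float64(126.6), np.float64(153.9)]
('side',) 50 [414.89928032 -30.96432359  -0.84732283] 53.45882352941177 {'side': np.float64(238.84)} [np.float64(127.0), np.float64(79.8), np.float64(71.0), np.float64(108.0)]
3
[array([395.98258443,  -6.85275642,  56.        ]), array([434.70163239, -52.83158096,  56.        ])] 2.270689677881548
railfront [array([483.17448407, 163.46424567,   0.        ]), array([ 558.33117653, -289.67432198,    0.        ])]
railback [array([ 6.11421676e+02,  1.75628169e+02, -2.27373675e-13]), array([ 685.50183409, -274.70047471,    0.        ])]
cup (array([ 593.21480837, -107.34505357,   87.23512559]), [np.float64(1.1428852316190405), np.float64(1.1428852316191638)])
```

```bash
cat > ov.py <<'E'
from fit import *
th=.164
n_=np.array([np.cos(th),np.sin(th)]);u_=np.array([-np.sin(th),np.cos(th)])
def W(a,s,z): 
    p=a*n_+s*u_; return [p[0],p[1],z]
def lines(n,im,P,o,s,col,closed=True):
    q=((proj(n,P)-[o[0],o[1]]+.5)*s).astype(int);cv2.polylines(im,[q],closed,col,1,cv2.LINE_AA)
def overlay(name,n,im,o,w,h,s,a,sc,st,tabd=100):
    v=cv2.resize(im[o[1]:o[1]+h,o[0]:o[0]+w],None,fx=s,fy=s,interpolation=cv2.INTER_CUBIC)
    t=np.linspace(0,2*np.pi,60)
    for r in(46,28.5): lines(n,v,[W(a+r*np.cos(k),sc+r*np.sin(k),92) for k in t],o,s,(0,255,0))
    for b in(-1,1): lines(n,v,[W(a+b*28,sc-7,92),W(a+b*36,sc-7,92),W(a+b*36,sc+7,92),W(a+b*28,sc+7,92)],o,s,(0,255,255))
    for d in(-3,3): lines(n,v,[W(a+i,sc-tabd+d,z) for i,z in((-22.5,32),(22.5,32),(22.5,90),(-22.5,90))],o,s,(0,0,255))
    lines(n,v,[W(a,st,92-k) for k in(0,3)],o,s,(255,0,255))
    lines(n,v,[W(a-6,st,92),W(a+6,st,92)],o,s,(255,0,255))
    cv2.imwrite(name,v)
E
python3 - <<'E'
from ov import *
ims={n:cv2.imread(f"pics/{n}0.png") for n in M}
overlay("pics/ot.png","top",ims["top"],(255,120),130,95,6,567.6,-202.6,-68)
overlay("pics/os.png","side",ims["side"],(270,165),130,95,6,567.6,-202.6,-68)
E
```

```text
(no output)
```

View pics/ot.png

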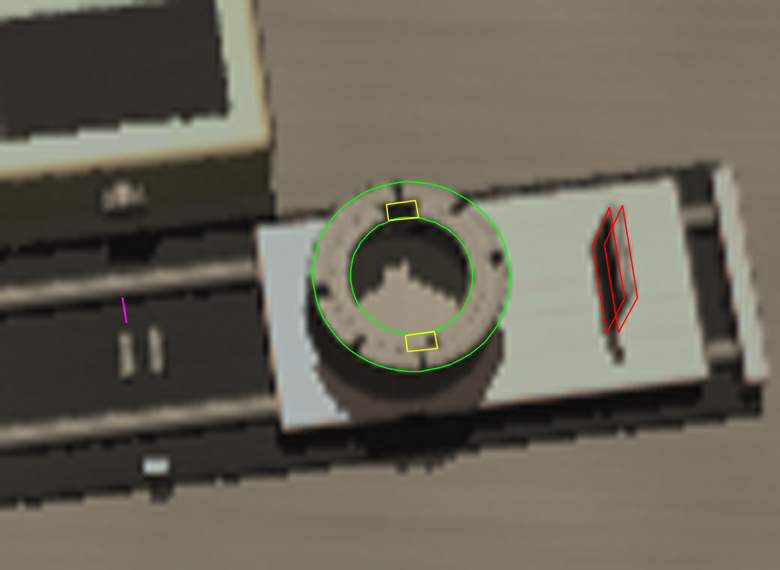

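View pics/os.png

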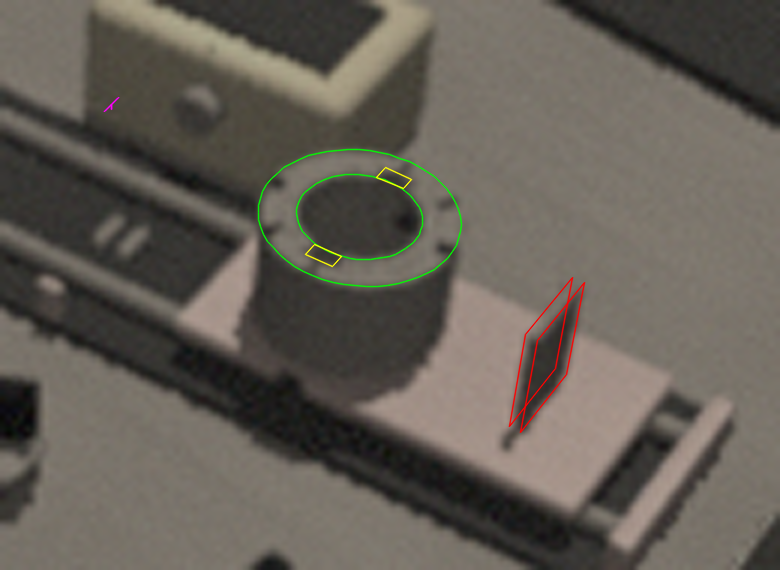

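The overlays match. The cup rim, notches and tab fit in both views to about 1 px, with rail yaw 0.164 and the rail middle at n=567.6. The tab top is near (609,-204). Next I write a helper that turns targets into rows.

```bash
cat > plan.py <<'E'
from h import *
from scipy.spatial.transform import Rotation as Ro
def plan(xyz,yaw,step=40,turn=9,grip=None):
    o=bot.get_obs();p=np.array(o["tool_pos"]);R=Ro.from_euler("xyz",o["tcp_rot"])
    T=Ro.from_euler("xyz",[-np.pi/2,0,yaw]);d=np.array(xyz)-p
    rv=(R.inv()*T).as_rotvec();N=int(max(np.ceil(np.linalg.norm(d)/step),np.ceil(np.degrees(np.linalg.norm(rv))/turn),1))
    rows=[]
    for i in range(N):
        Ri=R*Ro.from_rotvec(rv*i/N)
        rows.append([[float(x) for x in np.round(Ri.inv().apply(d/N),1)],[float(x) for x in np.round(np.degrees(rv)/N,2)],grip])
    print(N,"t",round(o["time"],2),"pos",p.round(1),"rot",o["tcp_rot"].round(3),"F",o["contact_force"].round(1),"w",round(o["grip_width"],1))
    print(rows)
E
python3 -c "
from plan import *
plan([609,-204,190],.164,45)"
```

```text
18 t 0.6 pos [210.6 480.9 248.7] rot [-1.571 -0.    -0.413] F [ 0.   0.2 -0.8] w 91.9
[[[35.5, 3.3, -26.0], [-0.0, -1.84, 0.0], None], [[34.7, 3.3, -27.1], [-0.0, -1.84, 0.0], None], [[33.8, 3.3, -28.2], [-0.0, -1.84, 0.0], None], [[32.9, 3.3, -29.3], [-0.0, -1.84, 0.0], None], [[31.9, 3.3, -30.3], [-0.0, -1.84, 0.0], None], [[30.9, 3.3, -31.3], [-0.0, -1.84, 0.0], None], [[29.9, 3.3, -32.3], [-0.0, -1.84, 0.0], None], [[28.9, 3.3, -33.2], [-0.0, -1.84, 0.0], None], [[27.8, 3.3, -34.1], [-0.0, -1.84, 0.0], None], [[26.7, 3.3, -35.0], [-0.0, -1.84, 0.0], None], [[25.5, 3.3, -35.8], [-0.0, -1.84, 0.0], None], [[24.4, 3.3, -36.6], [-0.0, -1.84, 0.0], None], [[23.2, 3.3, -37.4], [-0.0, -1.84, 0.0], None], [[22.0, 3.3, -38.1], [-0.0, -1.84, 0.0], None], [[20.8, 3.3, -38.8], [-0.0, -1.84, 0.0], None], [[19.5, 3.3, -39.5], [-0.0, -1.84, 0.0], None], [[18.2, 3.3, -40.1], [-0.0, -1.84, 0.0], None], [[16.9, 3.3, -40.6], [-0.0, -1.84, 0.0], None]]
```

Emit:
{"fn": "send_rows", "kwargs": {
  "moves": [
    [[35,3,-26],[0,-1.8,0],50],
    [[35,3,-27],[0,-1.8,0],50],
    [[34,3,-28],[0,-1.8,0],50],
    [[33,3,-29],[0,-1.8,0],50],
    [[32,3,-30],[0,-1.8,0],50],
    [[31,3,-31],[0,-1.8,0],50],
    [[30,3,-32],[0,-1.8,0],50],
    [[29,3,-33],[0,-1.8,0],50],
    [[28,3,-34],[0,-1.8,0],50],
    [[27,3,-35],[0,-1.8,0],50],
    [[25,3,-36],[0,-1.8,0],50],
    [[24,3,-37],[0,-1.8,0],50],
    [[23,3,-37],[0,-1.8,0],50],
    [[22,3,-38],[0,-1.8,0],50],
    [[21,3,-39],[0,-1.8,0],50],
    [[20,3,-40],[0,-1.8,0],50],
    [[18,3,-40],[0,-1.8,0],50],
    [[17,3,-41],[0,-1.8,0],50]
  ]
}}

```text
time: 2.85
tool_pos: [626.4, -220.6, 195.1]
tcp_rot: [-1.568, -0.009, 0.176]
contact_force: [0.8, 0.8, 0.0]
grip_width: 50.0
```

```bash
python3 -c "
from plan import *
plan([609,-204,72],.164,40)"
```

```text
4 t 2.85 pos [ 626.4 -220.6  195.1] rot [-1.568 -0.009  0.176] F [0.8 0.8 0. ] w 50.0
[[[-3.8, 30.8, 4.8], [-0.03, 0.18, 0.13], None], [[-3.8, 30.8, 4.8], [-0.03, 0.18, 0.13], None], [[-3.7, 30.8, 4.8], [-0.03, 0.18, 0.13], None], [[-3.7, 30.8, 4.8], [-0.03, 0.18, 0.13], None]]
```

Emit:
{"fn": "send_rows", "kwargs": {
  "moves": [
    [[-14,10,19],[0,0.7,0.5],50],
    [[0,0,0],[0,0,0],50]
  ]
}}

```text
time: 3.1
tool_pos: [610.1, -207.8, 182.5]
tcp_rot: [-1.568, 0.001, 0.16]
contact_force: [0.4, 0.0, 0.7]
grip_width: 50.0
```

```bash
python3 - <<'E'
from plan import *
plan([609,-204,72],.164,30)
from ov import *
for n,o in(("side",(300,130)),("top",(300,100))):
    im=viewer.capture(n);cv2.imwrite(f"pics/{n}1.png",im)
    cv2.imwrite(f"pics/{n}1c.png",cv2.resize(im[o[1]:o[1]+120,o[0]:o[0]+130],None,fx=5,fy=5))
E
```

```text
4 t 3.1 pos [ 610.1 -207.8  182.5] rot [-1.568e+00  1.000e-03  1.600e-01] F [0.4 0.  0.7] w 50.0
[[[-0.1, 27.6, 0.9], [-0.04, -0.05, -0.02], None], [[-0.1, 27.6, 0.9], [-0.04, -0.05, -0.02], None], [[-0.1, 27.6, 0.9], [-0.04, -0.05, -0.02], None], [[-0.1, 27.6, 1.0], [-0.04, -0.05, -0.02], None]]
```

View pics/side1c.png

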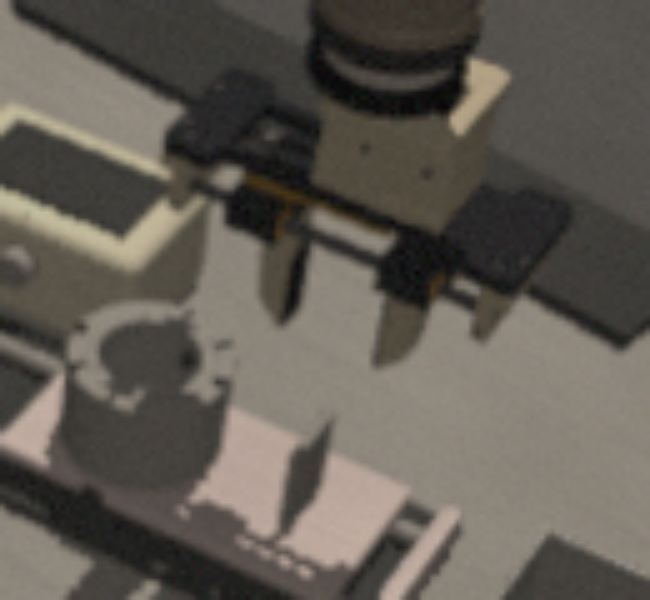

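View pics/top1c.png

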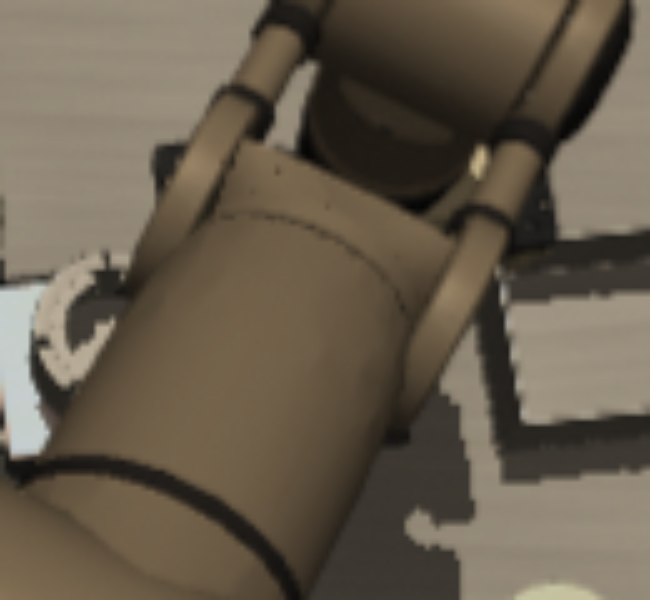

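The side picture shows the fingertips at crop (285,320) and (395,365), straddling the tab at (310,450). I descend and pinch.

Emit:
{"fn": "send_rows", "kwargs": {
  "moves": [
    [[0,28,1],[0,0,0],50],
    [[0,28,1],[0,0,0],50],
    [[0,28,1],[0,0,0],50],
    [[0,24,1],[0,0,0],50],
    [[0,0,0],[0,0,0],50]
  ]
}}

```text
time: 3.82
tool_pos: [615.5, -206.1, 78.5]
tcp_rot: [-1.578, -0.012, 0.163]
contact_force: [-0.0, 0.5, -0.2]
grip_width: 49.7
```

Emit:
{"fn": "send_rows", "kwargs": {
  "moves": [
    [[0,0,0],[0,0,0],20],
    [[0,0,0],[0,0,0],20],
    [[0,0,0],[0,0,0],12],
    [[0,0,0],[0,0,0],12]
  ]
}}

```text
time: 4.32
tool_pos: [618.0, -207.2, 83.2]
tcp_rot: [-1.582, -0.018, 0.164]
contact_force: [0.2, 0.7, 0.2]
grip_width: 15.4
```

```bash
python3 - <<'E'
from plan import *
for i in range(3):
    viewer.capture("side");plan([609,-204,72],.164,30)
E
```

```text
1 t 4.38 pos [ 618.  -207.1   83.2] rot [-1.582 -0.018  0.164] F [-0.1  1.3  1.1] w 13.4
[[[-8.6, 11.0, 4.7], [0.64, -0.03, 1.03], None]]
1 t 4.42 pos [ 617.9 -206.9   83.1] rot [-1.582 -0.018  0.164] F [-0.1  1.1  1.3] w 12.9
[[[-8.5, 10.9, 4.4], [0.62, -0.03, 1.02], None]]
1 t 4.47 pos [ 617.8 -206.8   82.9] rot [-1.581 -0.017  0.164] F [0.5 1.7 1.3] w 12.0
[[[-8.4, 10.7, 4.3], [0.6, -0.03, 1.0], None]]
```

Emit:
{"fn": "send_rows", "kwargs": {
  "moves": [
    [[-8,9,0],[0.6,0,1],12],
    [[0,1,0],[0,0,0],12]
  ]
}}

```text
time: 4.72
tool_pos: [609.3, -208.2, 71.9]
tcp_rot: [-1.57, 0.002, 0.164]
contact_force: [-0.0, -0.1, 0.1]
grip_width: 12.1
```

```bash
python3 - <<'E'
from plan import *
plan([609,-204,72],.164,30)
E
```

```text
1 t 4.72 pos [ 609.3 -208.2   71.9] rot [-1.57   0.002  0.164] F [-0.  -0.1  0.1] w 12.1
[[[0.4, -0.1, 4.2], [-0.04, -0.01, -0.1], None]]
```

Emit:
{"fn": "send_rows", "kwargs": {
  "moves": [
    [[0,0,0],[0,0,0],0],
    [[0,0,0],[0,0,0],0],
    [[0,0,0],[0,0,0],0]
  ]
}}

```text
time: 5.1
tool_pos: [609.3, -208.2, 71.6]
tcp_rot: [-1.57, 0.002, 0.164]
contact_force: [-0.5, -0.1, 0.4]
grip_width: 5.5
```

```bash
python3 - <<'E'
from plan import *
plan([609,-204,72],.164,30)
E
```

```text
1 t 5.1 pos [ 609.3 -208.2   71.6] rot [-1.57   0.002  0.164] F [-0.5 -0.1  0.4] w 5.5
[[[0.4, -0.4, 4.2], [-0.06, -0.01, -0.12], None]]
```

Pinched, with the width at 5.5 mm for a 6 mm tab. Now I push along tool z.

Emit:
{"fn": "send_rows", "kwargs": {
  "moves": [
    [[0,0,8],[0,0,0],0],
    [[0,0,12],[0,0,0],0],
    [[0,0,14],[0,0,0],0],
    [[0,0,14],[0,0,0],0],
    [[0,0,14],[0,0,0],0],
    [[0,0,14],[0,0,0],0],
    [[0,0,14],[0,0,0],0],
    [[0,0,8],[0,0,0],0]
  ]
}}

```text
time: 6.1
tool_pos: [592.1, -105.0, 71.6]
tcp_rot: [-1.571, 0.002, 0.164]
contact_force: [1.1, -1.7, -0.7]
grip_width: 6.0
```

```bash
python3 - <<'E'
from plan import *
import numpy as np
o=bot.get_obs();p=o["tool_pos"];th=.164
print("s",-np.sin(th)*p[0]+np.cos(th)*p[1]+304.9,"a",np.cos(th)*p[0]+np.sin(th)*p[1],o["contact_force"],o["tcp_rot"],p)
E
```

```text
s 104.66555698479152 a 567.0474528683999 [ 1.05432166 -1.68962635 -0.73691174] [-1.57101456  0.0017363   0.16427349] [ 592.13031771 -104.96824675   71.56207968]
```

Emit:
{"fn": "send_rows", "kwargs": {
  "moves": [
    [[0,0,6],[0,0,0],0],
    [[0,0,6],[0,0,0],0]
  ]
}}

```text
time: 6.35
tool_pos: [590.1, -92.3, 71.5]
tcp_rot: [-1.571, 0.002, 0.164]
contact_force: [0.3, -6.2, -1.1]
grip_width: 5.6
```

Emit:
{"fn": "send_rows", "kwargs": {
  "moves": [
    [[0,0,3],[0,0,0],0]
  ]
}}

```text
time: 6.48
tool_pos: [589.7, -89.9, 71.5]
tcp_rot: [-1.572, 0.002, 0.164]
contact_force: [1.4, -5.6, -1.9]
grip_width: 6.1
```

Emit:
{"fn": "send_rows", "kwargs": {
  "moves": [
    [[0,0,2],[0,0,0],0]
  ]
}}

```text
time: 6.6
tool_pos: [589.4, -88.4, 71.6]
tcp_rot: [-1.573, 0.001, 0.164]
contact_force: [1.2, -3.3, -1.8]
grip_width: 5.9
```

Emit:
{"fn": "send_rows", "kwargs": {
  "moves": [
    [[0,0,2],[0,0,0],0]
  ]
}}

```text
time: 6.72
tool_pos: [589.1, -86.6, 71.5]
tcp_rot: [-1.573, 0.001, 0.163]
contact_force: [0.5, -2.4, -1.2]
grip_width: 6.0
```

Emit:
{"fn": "send_rows", "kwargs": {
  "moves": [
    [[0,0,2],[0,0,0],0]
  ]
}}

```text
time: 6.85
tool_pos: [588.8, -84.5, 71.6]
tcp_rot: [-1.573, 0.001, 0.163]
contact_force: [-0.1, -3.0, -1.1]
grip_width: 5.9
```

Emit:
{"fn": "send_rows", "kwargs": {
  "moves": [
    [[0,0,2],[0,0,0],0]
  ]
}}

```text
time: 6.98
tool_pos: [588.3, -82.2, 71.5]
tcp_rot: [-1.572, 0.002, 0.163]
contact_force: [1.9, -1.4, -1.1]
grip_width: 5.9
```

```bash
python3 - <<'E'
from ov import *
for n,o in(("side",(230,130)),("top",(220,110))):
    im=viewer.capture(n);cv2.imwrite(f"pics/{n}2.png",im)
    cv2.imwrite(f"pics/{n}2c.png",cv2.resize(im[o[1]:o[1]+110,o[0]:o[0]+150],None,fx=5,fy=5,interpolation=cv2.INTER_CUBIC))
    for t in("station","cup_mouth"): print(n,t,[(d["conf"],d["point"]) for d in spot_point(n,t)])
o=bot.get_obs();print(o["contact_force"],o["tool_pos"])
E
```

```text
side station [(0.57, [291.0, 183.1])]
side cup_mouth [(0.67, [291.8, 186.0])]
top station [(0.85, [279.8, 171.8])]
top cup_mouth [(0.64, [278.6, 169.3]), (0.49, [351.1, 235.9])]
[0.74899284 1.323265   0.47569382] [588.30790519 -81.97460024  71.53499282]
```

View pics/side2c.png

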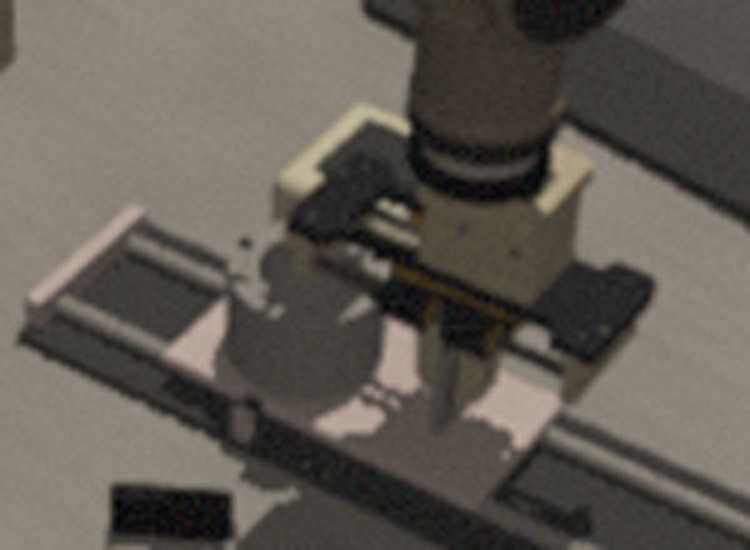

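View pics/top2c.png

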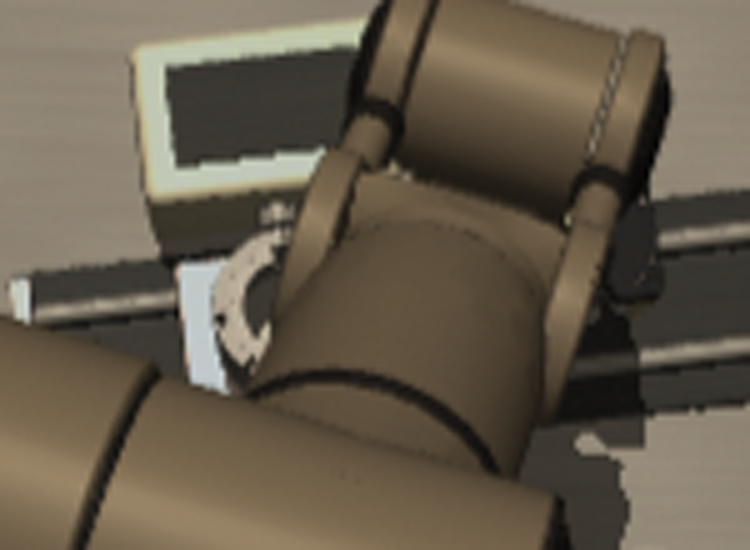

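Emit:
{"fn": "send_rows", "kwargs": {
  "moves": [
    [[0,0,1.5],[0,0,0],0]
  ]
}}

```text
time: 7.4
tool_pos: [588.1, -80.7, 71.6]
tcp_rot: [-1.572, 0.002, 0.163]
contact_force: [1.0, -1.8, -0.5]
grip_width: 5.8
```

Emit:
{"fn": "send_rows", "kwargs": {
  "moves": [
    [[0,0,1],[0,0,0],0]
  ]
}}

```text
time: 7.52
tool_pos: [588.0, -79.9, 71.6]
tcp_rot: [-1.573, 0.001, 0.163]
contact_force: [0.7, -1.6, 0.1]
grip_width: 6.0
```

Emit:
{"fn": "send_rows", "kwargs": {
  "moves": [
    [[0,0,1],[0,0,0],0]
  ]
}}

```text
time: 7.65
tool_pos: [587.8, -79.0, 71.5]
tcp_rot: [-1.573, 0.001, 0.163]
contact_force: [1.4, -1.7, -0.3]
grip_width: 6.0
```

Emit:
{"fn": "send_rows", "kwargs": {
  "moves": [
    [[0,0,1],[0,0,0],0]
  ]
}}

```text
time: 7.78
tool_pos: [587.7, -78.2, 71.5]
tcp_rot: [-1.573, 0.001, 0.163]
contact_force: [0.4, -4.0, -1.1]
grip_width: 5.9
```

```bash
python3 - <<'E'
from h import *
for n,o in(("side",(230,170)),):
    im=viewer.capture(n)
    cv2.imwrite(f"pics/{n}3c.png",cv2.resize(im[o[1]:o[1]+60,o[0]:o[0]+80],None,fx=10,fy=10,interpolation=cv2.INTER_CUBIC))
o=bot.get_obs();print(o["contact_force"],o["tool_pos"])
E
```

```text
[ 0.9261704  -1.77008275 -1.00849512] [587.69069113 -78.19422126  71.53070288]
```

View pics/side3c.png

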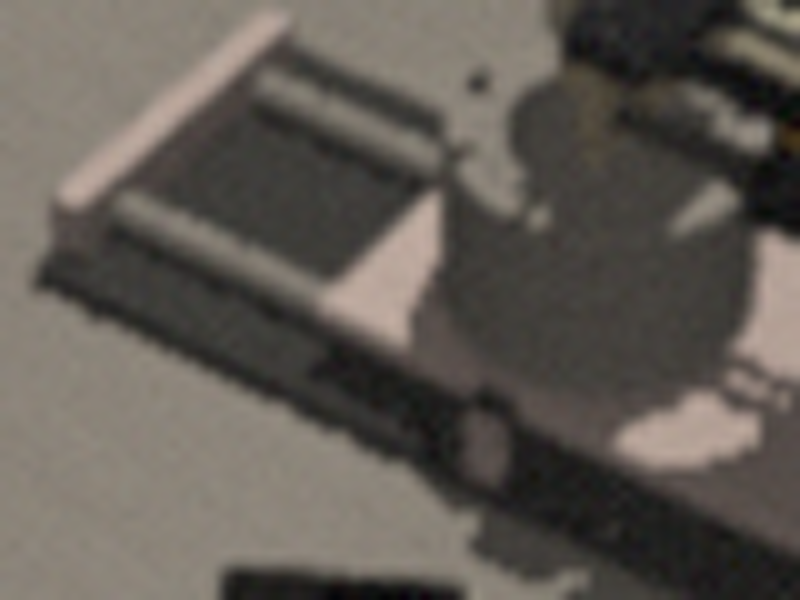

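Emit:
{"fn": "send_rows", "kwargs": {
  "moves": [
    [[0,0,1],[0,0,0],0]
  ]
}}

```text
time: 7.95
tool_pos: [587.7, -77.8, 71.6]
tcp_rot: [-1.574, 0.001, 0.163]
contact_force: [1.0, -6.8, -1.2]
grip_width: 5.8
```

Emit:
{"fn": "send_rows", "kwargs": {
  "moves": [
    [[0,0,1],[0,0,0],0]
  ]
}}

```text
time: 8.07
tool_pos: [587.6, -77.7, 71.6]
tcp_rot: [-1.575, 0.001, 0.163]
contact_force: [0.9, -7.3, -2.8]
grip_width: 6.0
```

The second bump resists with over 7 N, so the ball is in its seat. I back off slightly to check the other side.

Emit:
{"fn": "send_rows", "kwargs": {
  "moves": [
    [[0,0,-2],[0,0,0],0]
  ]
}}

```text
time: 8.2
tool_pos: [587.8, -79.0, 71.5]
tcp_rot: [-1.574, 0.001, 0.162]
contact_force: [0.2, 3.1, -0.2]
grip_width: 5.8
```

Emit:
{"fn": "send_rows", "kwargs": {
  "moves": [
    [[0,0,-1.5],[0,0,0],0]
  ]
}}

```text
time: 8.32
tool_pos: [588.0, -79.9, 71.5]
tcp_rot: [-1.573, 0.001, 0.162]
contact_force: [1.0, 2.0, 1.0]
grip_width: 5.8
```

Emit:
{"fn": "send_rows", "kwargs": {
  "moves": [
    [[0,0,-1],[0,0,0],0]
  ]
}}

```text
time: 8.45
tool_pos: [588.1, -80.6, 71.5]
tcp_rot: [-1.573, 0.001, 0.163]
contact_force: [0.5, 1.0, -0.4]
grip_width: 5.9
```

Emit:
{"fn": "send_rows", "kwargs": {
  "moves": [
    [[0,0,-1],[0,0,0],0]
  ]
}}

```text
time: 8.57
tool_pos: [588.2, -81.4, 71.5]
tcp_rot: [-1.572, 0.001, 0.163]
contact_force: [-0.0, 1.5, 0.6]
grip_width: 5.9
```

Emit:
{"fn": "send_rows", "kwargs": {
  "moves": [
    [[0,0,-1],[0,0,0],0]
  ]
}}

```text
time: 8.7
tool_pos: [588.4, -82.2, 71.6]
tcp_rot: [-1.572, 0.001, 0.163]
contact_force: [0.6, 2.3, -0.5]
grip_width: 5.7
```

Emit:
{"fn": "send_rows", "kwargs": {
  "moves": [
    [[0,0,-1],[0,0,0],0]
  ]
}}

```text
time: 8.82
tool_pos: [588.4, -82.7, 71.5]
tcp_rot: [-1.571, 0.002, 0.163]
contact_force: [0.7, 6.1, 0.3]
grip_width: 5.9
```

It is captured between y=-82.6 and y=-77.9, with 6 N or more of resistance each way. I re-centre at about -80.3, release and lift.

Emit:
{"fn": "send_rows", "kwargs": {
  "moves": [
    [[0,0,1.6],[0,0,0],0],
    [[0,0,1],[0,0,0],0],
    [[0,0,0],[0,0,0],30],
    [[0,0,0],[0,0,0],30],
    [[0,0,0],[0,0,0],40]
  ]
}}

```text
time: 9.45
tool_pos: [588.2, -81.6, 71.7]
tcp_rot: [-1.574, 0.001, 0.163]
contact_force: [-0.4, 0.0, -0.0]
grip_width: 31.3
```

```bash
python3 - <<'E'
from plan import *
plan([588,-80,160],.164,30)
E
```

```text
3 t 9.45 pos [588.2 -81.6  71.7] rot [-1.574e+00  1.000e-03  1.630e-01] F [-0.4  0.  -0. ] w 31.3
[[[-0.0, -29.4, 0.5], [0.06, -0.02, -0.02], None], [[-0.0, -29.4, 0.5], [0.06, -0.02, -0.02], None], [[-0.0, -29.4, 0.5], [0.06, -0.02, -0.02], None]]
```

Emit:
{"fn": "send_rows", "kwargs": {
  "moves": [
    [[0,-25,1],[0,0,0],40],
    [[0,-30,0],[0,0,0],40],
    [[0,-30,0],[0,0,0],40],
    [[0,-5,0],[0,0,0],40]
  ]
}}

```text
time: 9.95
tool_pos: [587.6, -80.2, 163.2]
tcp_rot: [-1.573, 0.003, 0.163]
contact_force: [-0.1, -0.4, -0.2]
grip_width: 39.7
```

```bash
python3 - <<'E'
from plan import *
plan([416,-29,130],-.89,30)
E
```

```text
7 t 9.95 pos [587.6 -80.2 163.2] rot [-1.573  0.003  0.163] F [-0.1 -0.4 -0.2] w 39.7
[[[-23.0, 4.8, 11.2], [0.03, 8.62, -0.01], None], [[-24.4, 4.8, 7.6], [0.03, 8.62, -0.01], None], [[-25.3, 4.8, 3.9], [0.03, 8.62, -0.01], None], [[-25.6, 4.8, 0.1], [0.03, 8.62, -0.01], None], [[-25.3, 4.8, -3.8], [0.03, 8.62, -0.01], None], [[-24.4, 4.8, -7.5], [0.03, 8.62, -0.01], None], [[-23.0, 4.8, -11.1], [0.03, 8.62, -0.01], None]]
```

Emit:
{"fn": "send_rows", "kwargs": {
  "moves": [
    [[-23,0,11],[0,8.6,0],50],
    [[-24,0,8],[0,8.6,0],50],
    [[-25,0,4],[0,8.6,0],50],
    [[-26,8,0],[0,8.6,0],50],
    [[-25,8,-4],[0,8.6,0],50],
    [[-24,8,-8],[0,8.6,0],50],
    [[-23,10,-11],[0,8.6,0],50],
    [[0,0,0],[0,0,0],50]
  ]
}}

```text
time: 10.95
tool_pos: [407.9, -25.1, 122.1]
tcp_rot: [-1.581, 0.007, -0.922]
contact_force: [0.2, 0.5, 0.3]
grip_width: 49.9
```

```bash
python3 - <<'E'
from plan import *
from ov import overlay
from ov import *
plan([416,-29,110],-.89,30)
for n,o in(("side",(230,130)),("top",(220,120))):
    im=viewer.capture(n);cv2.imwrite(f"pics/{n}4.png",im)
    overlay(f"pics/{n}4c.png",n,im,o,150,115,5,567.6,-202.6+132.3,-202.6+132.3)
plan([416,-29,110],-.89,30)
E
```

```text
1 t 10.95 pos [407.9 -25.1 122.1] rot [-1.581  0.007 -0.922] F [0.2 0.5 0.3] w 49.9
[[[8.1, 12.0, 4.2], [0.59, -1.8, -0.41], None]]
1 t 11.05 pos [410.7 -26.  123.2] rot [-1.578  0.004 -0.92 ] F [ 0.3 -0.7 -0.5] w 50.1
[[[5.7, 13.1, 2.5], [0.44, -1.71, -0.22], None]]
```

View pics/side4c.png

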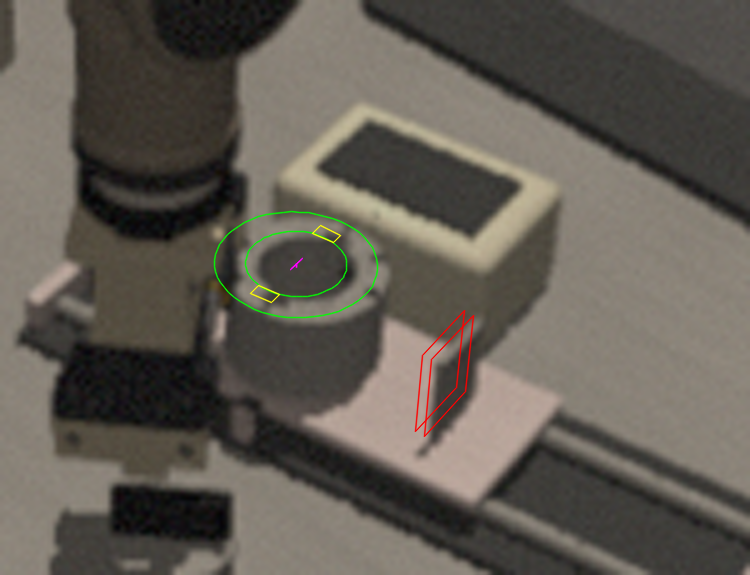

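View pics/top4c.png

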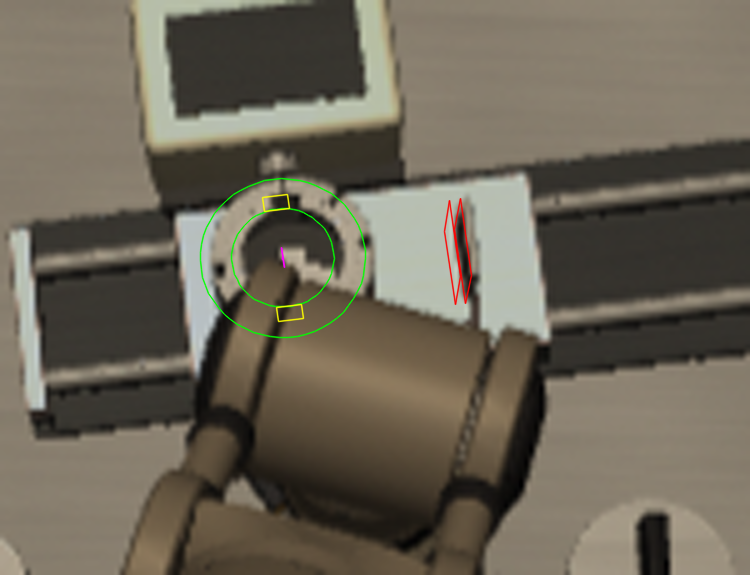

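The overlay is about 4 mm off along the rail, because the pinch shifted the carriage at first. I will refit the cup later with a clear view. Next comes the lid grasp, with a check of the yaw and centre.

Emit:
{"fn": "send_rows", "kwargs": {
  "moves": [
    [[5,6,2],[0.4,-1.7,0],50],
    [[0,4,0],[0,0,0],50]
  ]
}}

```text
time: 11.3
tool_pos: [418.1, -29.7, 113.5]
tcp_rot: [-1.569, 0.001, -0.886]
contact_force: [-0.1, -0.8, 0.2]
grip_width: 49.9
```

```bash
python3 - <<'E'
from plan import *
plan([416,-29,52],-.89,30)
for n,o in(("side",(220,170)),):
    im=viewer.capture(n)
    cv2.imwrite(f"pics/{n}5c.png",cv2.resize(im[o[1]:o[1]+90,o[0]:o[0]+110],None,fx=7,fy=7,interpolation=cv2.INTER_CUBIC))
plan([416,-29,52],-.89,30)
E
```

```text
3 t 11.3 pos [418.1 -29.7 113.5] rot [-1.569e+00  1.000e-03 -8.860e-01] F [-0.1 -0.8  0.2] w 49.9
[[[-0.6, 20.5, -0.4], [-0.03, 0.08, -0.01], None], [[-0.6, 20.5, -0.4], [-0.03, 0.08, -0.01], None], [[-0.6, 20.5, -0.4], [-0.03, 0.08, -0.01], None]]
3 t 11.35 pos [417.7 -29.5 113.1] rot [-1.57e+00  1.00e-03 -8.87e-01] F [-0.5  0.8 -0.1] w 49.8
[[[-0.5, 20.4, -0.3], [-0.02, 0.07, -0.03], None], [[-0.5, 20.4, -0.3], [-0.02, 0.07, -0.03], None], [[-0.5, 20.4, -0.3], [-0.02, 0.07, -0.03], None]]
```

View pics/side5c.png

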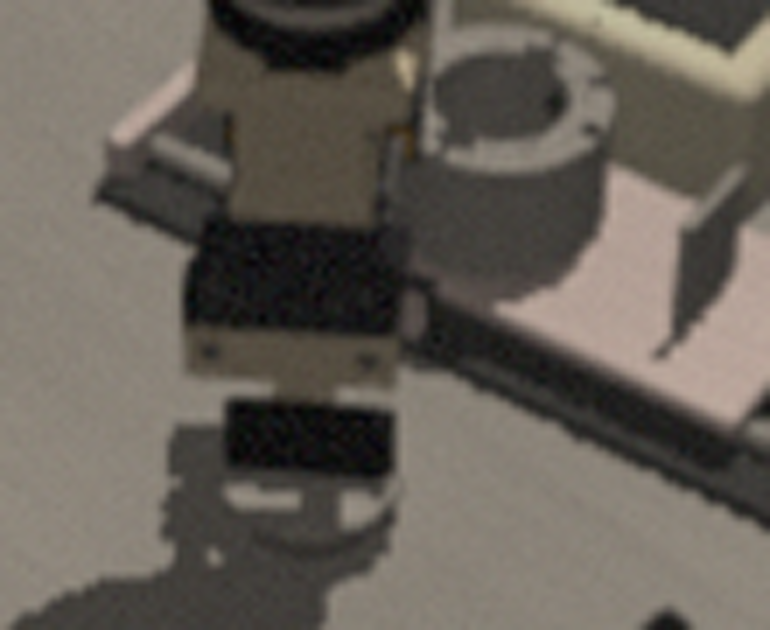

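Emit:
{"fn": "send_rows", "kwargs": {
  "moves": [
    [[-1,20,0],[0,0,0],50],
    [[0,20,0],[0,0,0],50],
    [[0,12,0],[0,0,0],50],
    [[0,5,0],[0,0,0],50]
  ]
}}

```text
time: 11.85
tool_pos: [419.5, -29.3, 55.3]
tcp_rot: [-1.568, -0.001, -0.886]
contact_force: [0.3, 0.2, 0.2]
grip_width: 49.8
```

```bash
python3 - <<'E'
from plan import *
plan([416,-29,52],-.89,30)
E
```

```text
1 t 11.85 pos [419.5 -29.3  55.3] rot [-1.568e+00 -1.000e-03 -8.860e-01] F [0.3 0.2 0.2] w 49.8
[[[-2.4, 3.3, -2.5], [-0.17, 0.25, 0.08], None]]
```

Emit:
{"fn": "send_rows", "kwargs": {
  "moves": [
    [[-3,3,-2.5],[0,0.2,0],30],
    [[0,0,0],[0,0,0],24],
    [[0,0,0],[0,0,0],24]
  ]
}}

```text
time: 12.22
tool_pos: [416.0, -28.6, 52.7]
tcp_rot: [-1.567, -0.002, -0.889]
contact_force: [0.2, 0.8, 0.3]
grip_width: 25.8
```

```bash
python3 - <<'E'
from plan import *
plan([416,-29,52],-.89,30)
E
```

```text
1 t 12.22 pos [416.  -28.6  52.7] rot [-1.567 -0.002 -0.889] F [0.2 0.8 0.3] w 25.8
[[[0.3, 0.7, -0.2], [-0.21, 0.04, 0.14], None]]
```

Emit:
{"fn": "send_rows", "kwargs": {
  "moves": [
    [[0,0.5,0],[0,0,0],16],
    [[0,0,0],[0,0,0],10],
    [[0,0,0],[0,0,0],8],
    [[0,0,0],[0,0,0],8],
    [[0,0,0],[0,0,0],8]
  ]
}}

```text
time: 12.85
tool_pos: [416.2, -28.6, 52.6]
tcp_rot: [-1.567, -0.003, -0.889]
contact_force: [0.9, 0.5, 0.6]
grip_width: 13.8
```

```bash
python3 - <<'E'
from plan import *
plan([416,-29,52],-.89,30)
E
```

```text
1 t 12.85 pos [416.2 -28.6  52.6] rot [-1.567 -0.003 -0.889] F [0.9 0.5 0.6] w 13.8
[[[0.1, 0.6, -0.4], [-0.24, 0.04, 0.18], None]]
```

Gripped at 13.8 mm for a 14 mm bar. I lift and step aside to look at the cup and the held lid.

Emit:
{"fn": "send_rows", "kwargs": {
  "moves": [
    [[0,-10,0],[0,0,0],5],
    [[0,-20,0],[0,0,0],5],
    [[0,-30,0],[0,0,0],5],
    [[0,-30,0],[0,0,0],5],
    [[0,-30,0],[0,0,0],5],
    [[0,-10,0],[0,0,0],5]
  ]
}}

```text
time: 13.6
tool_pos: [414.2, -28.4, 188.2]
tcp_rot: [-1.568, -0.001, -0.889]
contact_force: [0.4, -0.1, -2.4]
grip_width: 13.7
```

```bash
python3 - <<'E'
from plan import *
plan([440,-150,180],.164,30)
E
```

```text
7 t 13.6 pos [414.2 -28.4 188.2] rot [-1.568e+00 -1.000e-03 -8.890e-01] F [ 0.4 -0.1 -2.4] w 13.7
[[[15.8, 1.2, -8.1], [-0.01, -8.62, 0.02], None], [[14.4, 1.2, -10.4], [-0.01, -8.62, 0.02], None], [[12.7, 1.2, -12.4], [-0.01, -8.62, 0.02], None], [[10.7, 1.2, -14.2], [-0.01, -8.62, 0.02], None], [[8.5, 1.2, -15.6], [-0.01, -8.62, 0.02], None], [[6.0, 1.2, -16.7], [-0.01, -8.62, 0.02], None], [[3.5, 1.2, -17.4], [-0.01, -8.62, 0.02], None]]
```

Emit:
{"fn": "send_rows", "kwargs": {
  "moves": [
    [[16,1,-8],[0,-8.6,0],5],
    [[14,1,-10],[0,-8.6,0],5],
    [[13,1,-12],[0,-8.6,0],5],
    [[11,1,-14],[0,-8.6,0],5],
    [[8,1,-16],[0,-8.6,0],5],
    [[6,1,-17],[0,-8.6,0],5],
    [[3,1,-17],[0,-8.6,0],5],
    [[0,0,0],[0,0,0],5]
  ]
}}

```text
time: 14.6
tool_pos: [438.6, -151.0, 177.1]
tcp_rot: [-1.565, 0.004, 0.195]
contact_force: [-0.8, 0.3, -1.2]
grip_width: 13.8
```

```bash
python3 - <<'E'
from plan import *
from ov import *
plan([440,-150,180],.164,30)
for n,o in(("side",(230,130)),("top",(220,120))):
    im=viewer.capture(n);cv2.imwrite(f"pics/{n}6.png",im)
    overlay(f"pics/{n}6c.png",n,im,o,150,115,5,567.6,-75,-75)
E
```

```text
1 t 14.6 pos [ 438.6 -151.   177.1] rot [-1.565  0.004  0.195] F [-0.8  0.3 -1.2] w 13.8
[[[1.6, -2.9, 0.7], [-0.33, 1.76, -0.25], None]]
```

View pics/side6c.png

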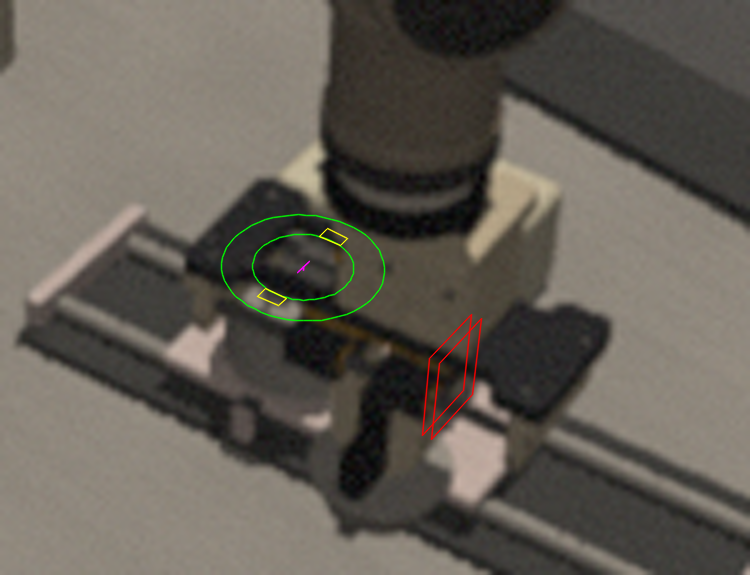

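View pics/top6c.png

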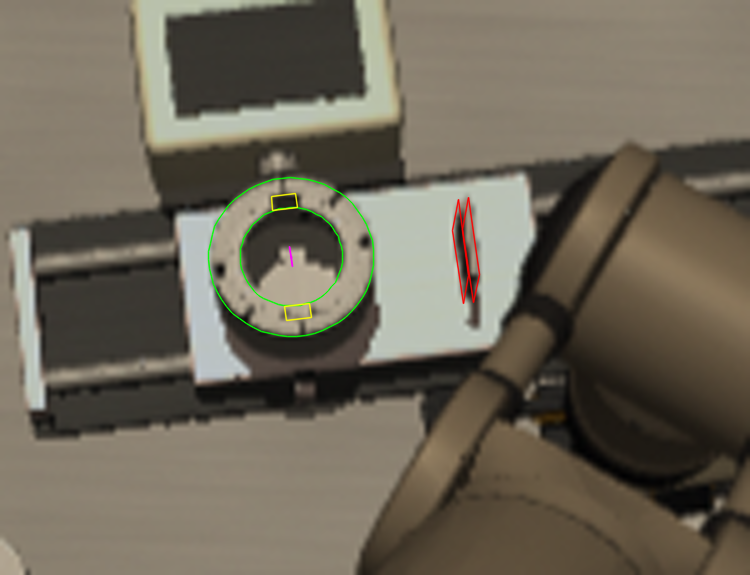

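```bash
cat > ho.py <<'E'
from ov import *
from scipy.spatial.transform import Rotation as Ro
def held(name,n,im,o,w,h,s,off=0.,perp=0.,extra=None):
    ob=bot.get_obs();p=ob["tool_pos"];y=ob["tcp_rot"][2];zz=p[2]-52.6
    c=p[:2]+off*np.array([np.cos(y),np.sin(y)])+perp*np.array([-np.sin(y),np.cos(y)])
    v=cv2.resize(im[o[1]:o[1]+h,o[0]:o[0]+w],None,fx=s,fy=s,interpolation=cv2.INTER_CUBIC)
    t=np.linspace(0,2*np.pi,60)
    for z,r in((26,36),(20,36),(0,27)): lines(n,v,[[c[0]+r*np.cos(k),c[1]+r*np.sin(k),zz+z] for k in t],o,s,(0,255,0))
    b=np.array(box(c[0],c[1],y,66,14,zz+26,zz+56))
    for i in((1,3,7,5),(0,2,6,4)): lines(n,v,b[list(i)],o,s,(0,0,255))
    if extra: 
        for r in(46,28.5): lines(n,v,[W(extra[0]+r*np.cos(k),extra[1]+r*np.sin(k),92) for k in t],o,s,(255,255,0))
        for q in(-1,1): lines(n,v,[W(extra[0]+q*28,extra[1]-7,92),W(extra[0]+q*36,extra[1]-7,92),W(extra[0]+q*36,extra[1]+7,92),W(extra[0]+q*28,extra[1]+7,92)],o,s,(0,255,255))
    cv2.imwrite(name,v)
E
python3 - <<'E'
from ho import *
held("pics/h6.png","side",cv2.imread("pics/side6.png"),(265,170),80,75,9)
im=cv2.cvtColor(cv2.imread("pics/top6.png"),cv2.COLOR_BGR2GRAY).astype(np.float32)
g=cv2.magnitude(cv2.Sobel(im,cv2.CV_32F,1,0),cv2.Sobel(im,cv2.CV_32F,0,1))
t=np.linspace(0,2*np.pi,240)
def sc(p,rs=(46,)):
    v=0
    for r in rs:
        q=proj("top",[W(p[0]+r*np.cos(k),p[1]+r*np.sin(k),92) for k in t]).astype(np.float32)
        v-=cv2.remap(g,q[:,0:1],q[:,1:2],cv2.INTER_LINEAR).mean()
    return v
for rs in((46,),(28.5,),(46,28.5)):
    r=min((minimize(sc,(a,s),args=(rs,),method="Nelder-Mead") for a in(564,567,570) for s in(-78,-75,-72)),key=lambda r:r.fun);print(rs,r.x,r.fun)
E
```

```text
(46,) [568.57051048 -76.06510463] -323.9937744140625
(28.5,) [568.34031746 -76.02768011] -295.2009582519531
(46, 28.5) [568.551056   -76.05584557] -618.9600830078125
```

View pics/h6.png

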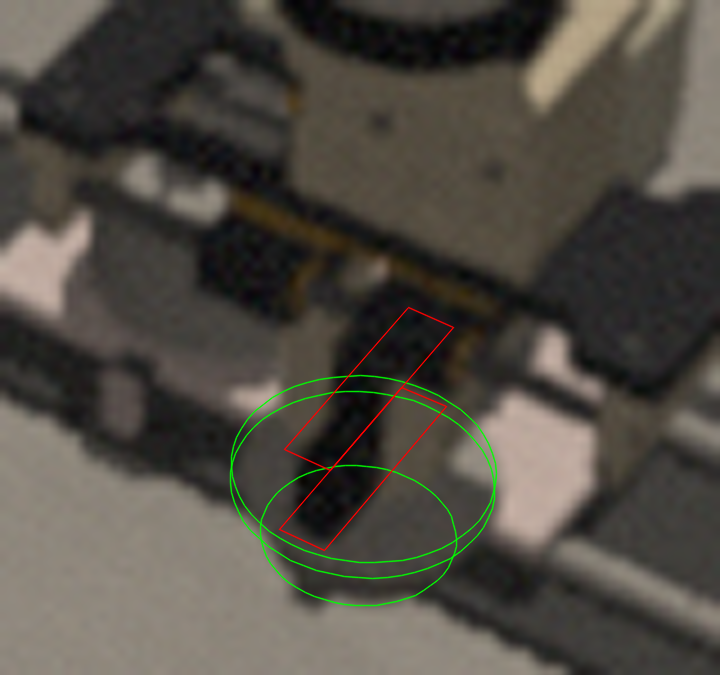

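```bash
python3 - <<'E'
from ho import *
im=cv2.imread("pics/side6.png")
im=np.clip((im.astype(float)/255)**.6*400-60,0,255).astype(np.uint8)
held("pics/h6b.png","side",im,(285,200),44,45,13)
cv2.imwrite("pics/h6n.png",cv2.resize(im[200:245,285:329],None,fx=13,fy=13,interpolation=cv2.INTER_CUBIC))
cv2.imwrite("pics/h6x.png",np.hstack([cv2.imread("pics/h6b.png"),cv2.imread("pics/h6n.png")])[:, :][::1,::1]); 
x=cv2.imread("pics/h6x.png");cv2.imwrite("pics/h6x.png",cv2.resize(x,(800,int(x.shape[0]*800/x.shape[1]))))
E
```

```text
(no output)
```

View pics/h6x.png

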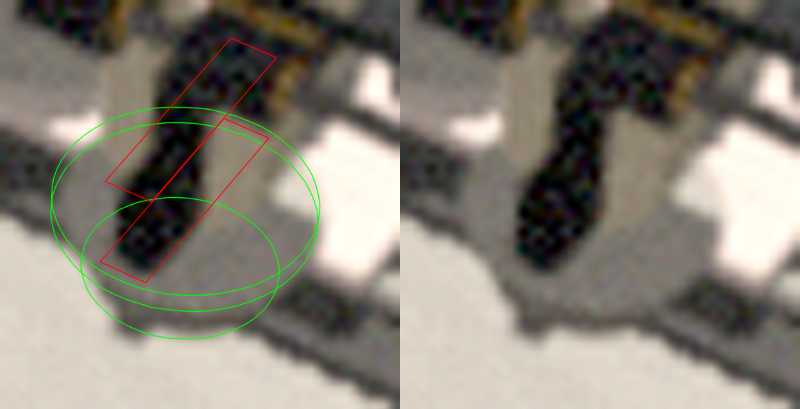

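```bash
python3 - <<'E'
from ho import *
for i in range(3): print(bot.get_obs()["tool_pos"],bot.get_obs()["tcp_rot"]); im=viewer.capture("side")
cv2.imwrite("pics/side7.png",im)
im=np.clip((im.astype(float)/255)**.6*400-60,0,255).astype(np.uint8)
o=(285,200)
held("pics/h7a.png","side",im,o,44,45,9);held("pics/h7b.png","side",im,o,44,45,9,off=5)
n=cv2.resize(im[200:245,285:329],None,fx=9,fy=9,interpolation=cv2.INTER_CUBIC)
cv2.imwrite("pics/h7.png",np.hstack([cv2.imread("pics/h7a.png"),cv2.imread("pics/h7b.png")]))
E
```

```text
[ 438.27590471 -149.93815596  177.29748194] [-1.56455612  0.00447259  0.19396005]
[ 438.39698225 -149.77061916  177.49856068] [-1.56485052  0.00409597  0.19473812]
[ 438.53906334 -149.75399922  177.69950885] [-1.56523518  0.0037234   0.19561923]
```

View pics/h7.png

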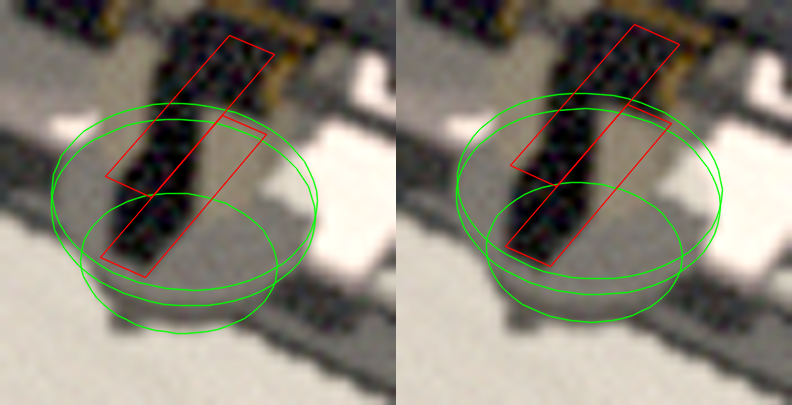

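```bash
python3 - <<'E'
from ov import *
im=cv2.imread("pics/side4.png")
overlay("pics/c4.png","side",im,(265,165),80,65,10,568,-75.7,-75.7)
E
```

```text
(no output)
```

View pics/c4.png

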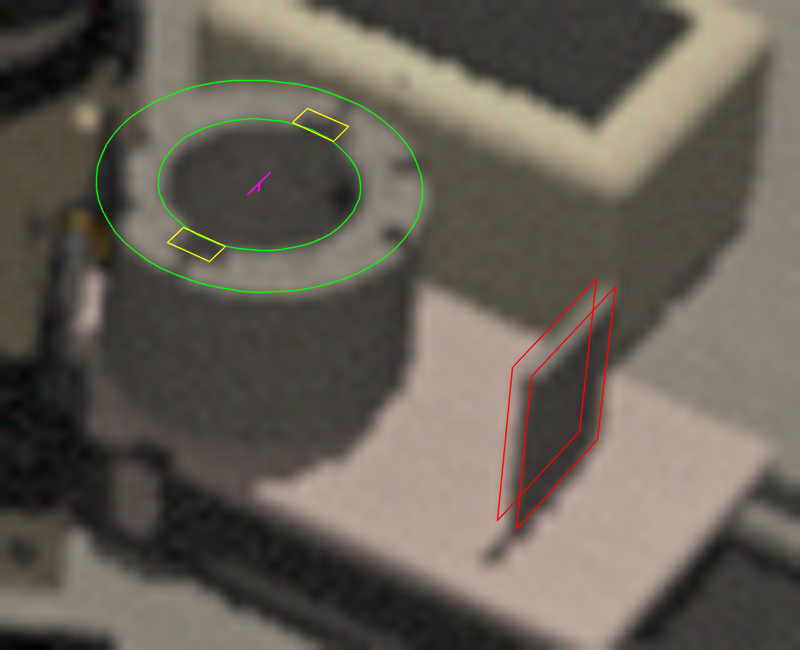

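The side view suggests the lid is about 4-5 mm off along its bar relative to the TCP. I turn the bar broadside to the side camera and measure it.

Emit:
{"fn": "send_rows", "kwargs": {
  "moves": [
    [[0,0,0],[0,10,0],5],
    [[0,0,0],[0,10,0],5],
    [[0,0,0],[0,10,0],5],
    [[0,0,0],[0,10,0],5],
    [[0,0,0],[0,10,0],5],
    [[0,0,0],[0,10,0],5],
    [[0,0,0],[0,0,0],5]
  ]
}}

```text
time: 15.72
tool_pos: [438.1, -145.6, 178.6]
tcp_rot: [-1.571, 0.006, -0.887]
contact_force: [-0.4, 0.7, -2.4]
grip_width: 14.0
```

```bash
python3 - <<'E'
from ho import *
for i in range(3): print(bot.get_obs()["tool_pos"],bot.get_obs()["tcp_rot"]); im=viewer.capture("side")
cv2.imwrite("pics/side8.png",im)
im=np.clip((im.astype(float)/255)**.6*400-60,0,255).astype(np.uint8)
c=proj("side",bot.get_obs()["tool_pos"])[0].astype(int);o=(c[0]-22,c[1]-15);print(o)
held("pics/h8a.png","side",im,o,44,45,9);held("pics/h8b.png","side",im,o,44,45,9,off=5)
cv2.imwrite("pics/h8.png",np.hstack([cv2.imread("pics/h8a.png"),cv2.imread("pics/h8b.png")]))
E
```

```text
[ 438.12444364 -145.61372137  178.62802572] [-1.57076363  0.00614779 -0.88680796]
[ 438.15709495 -145.65269327  178.65802247] [-1.57068452  0.00605976 -0.88489132]
[ 438.17526603 -145.78917186  178.63734585] [-1.57072589  0.00604111 -0.88434679]
(np.int64(282), np.int64(197))
```

View pics/h8.png

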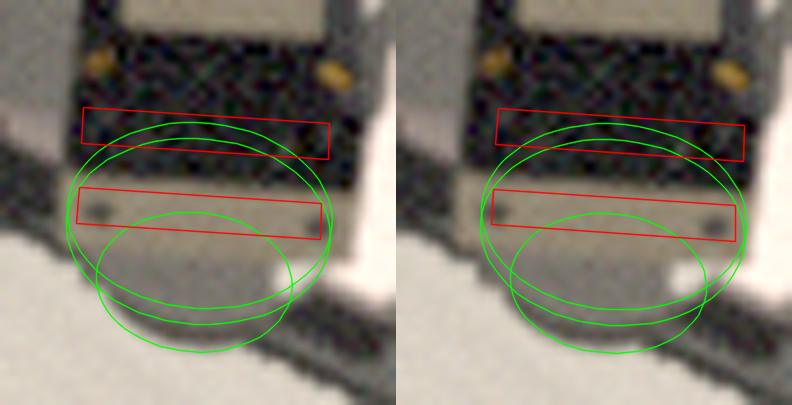

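In this broadside view the plug's left edge and bottom match zero offset to about 1 mm. The remaining vertical 0.8 px is a bias of the view, so the grasp is roughly centred. I move above the cup.

```bash
python3 - <<'E'
from plan import *
plan([571.7,17.9,185],.164,30)
E
```

```text
8 t 15.88 pos [ 438.2 -145.9  178.6] rot [-1.571  0.006 -0.885] F [-0.7  0.1 -1.8] w 13.8
[[[-5.3, -0.8, 25.9], [-0.02, -7.51, -0.04], None], [[-1.8, -0.8, 26.4], [-0.02, -7.51, -0.04], None], [[1.6, -0.8, 26.4], [-0.02, -7.51, -0.04], None], [[5.1, -0.8, 25.9], [-0.02, -7.51, -0.04], None], [[8.4, -0.8, 25.0], [-0.02, -7.51, -0.04], None], [[11.6, -0.8, 23.7], [-0.02, -7.51, -0.04], None], [[14.6, -0.8, 22.0], [-0.02, -7.51, -0.04], None], [[17.4, -0.8, 19.9], [-0.02, -7.51, -0.04], None]]
```

Emit:
{"fn": "send_rows", "kwargs": {
  "moves": [
    [[-5,-1,26],[0,-7.5,0],5],
    [[-2,-1,26],[0,-7.5,0],5],
    [[2,-1,26],[0,-7.5,0],5],
    [[5,-1,26],[0,-7.5,0],5],
    [[8,-1,25],[0,-7.5,0],5],
    [[12,-1,24],[0,-7.5,0],5],
    [[15,-1,22],[0,-7.5,0],5],
    [[17,-1,20],[0,-7.5,0],5],
    [[0,0,0],[0,0,0],5],
    [[0,0,0],[0,0,0],5]
  ]
}}

```text
time: 17.12
tool_pos: [571.6, 25.5, 186.1]
tcp_rot: [-1.566, 0.004, 0.216]
contact_force: [0.1, -0.5, -1.4]
grip_width: 14.0
```

```bash
python3 - <<'E'
from plan import *
plan([571.7,17.9,165],.164,30)
E
```

```text
1 t 17.12 pos [571.6  25.5 186.1] rot [-1.566  0.004  0.216] F [ 0.1 -0.5 -1.4] w 14.0
[[[-1.5, 21.1, -7.6], [-0.29, 2.98, -0.27], None]]
```

Emit:
{"fn": "send_rows", "kwargs": {
  "moves": [
    [[-1.5,8,-7.6],[-0.3,3,-0.3],5],
    [[0,8,0],[0,0,0],5],
    [[0,2,0],[0,0,0],5]
  ]
}}

```text
time: 17.5
tool_pos: [570.7, 16.2, 167.6]
tcp_rot: [-1.571, 0.0, 0.161]
contact_force: [0.2, -0.6, -1.1]
grip_width: 13.7
```

```bash
python3 - <<'E'
from plan import *
from ho import *
plan([571.7,17.9,158],.164,30)
for n in("side","top"):
    im=viewer.capture(n);cv2.imwrite(f"pics/{n}9.png",im)
    im=np.clip((im.astype(float)/255)**.6*400-60,0,255).astype(np.uint8)
    o=(255,150) if n=="side" else (245,130)
    held(f"pics/h9{n}.png",n,im,o,75,80,9,extra=(568,-75.7))
plan([571.7,17.9,158],.164,30)
E
```

```text
1 t 17.5 pos [570.7  16.2 167.6] rot [-1.571  0.     0.161] F [ 0.2 -0.6 -1.1] w 13.7
[[[1.3, 9.6, 1.6], [0.01, -0.19, -0.0], None]]
1 t 17.6 pos [571.   16.3 168. ] rot [-1.571e+00 -1.000e-03  1.610e-01] F [ 0.2  0.2 -2. ] w 13.8
[[[1.0, 10.0, 1.5], [0.02, -0.18, 0.03], None]]
```

View pics/h9side.png

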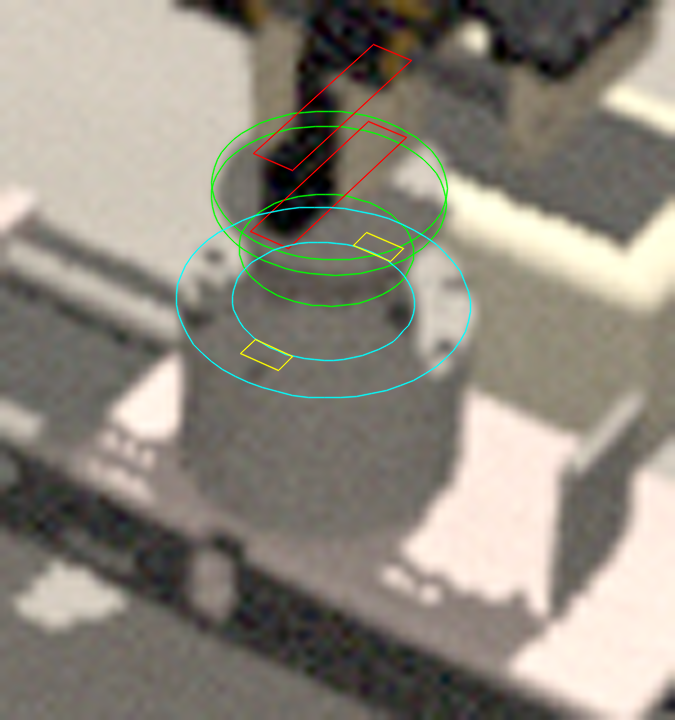

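View pics/h9top.png

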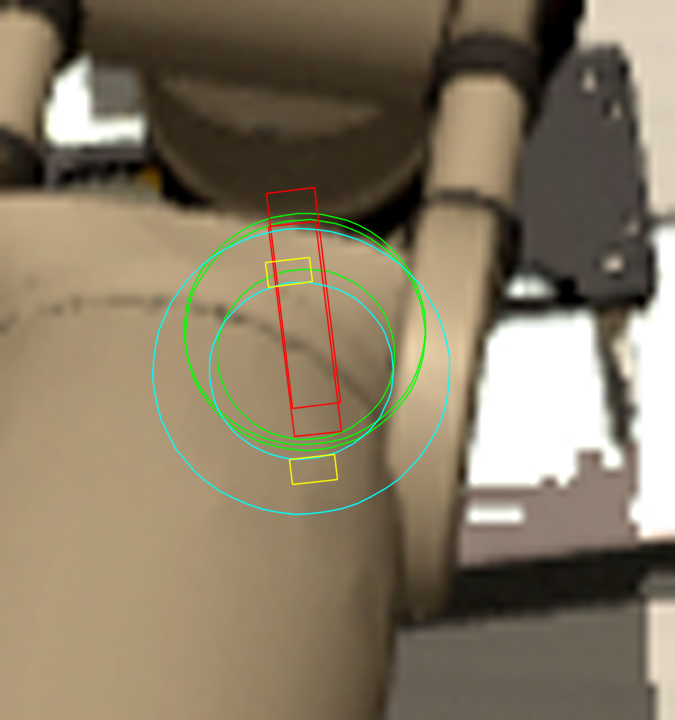

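The side overlay shows the cup model on the cup. The lid's disc matches within about 1-2 mm, and the bar end is rounded. I descend with force feedback.

Emit:
{"fn": "send_rows", "kwargs": {
  "moves": [
    [[1,8,1.5],[0,-0.2,0],5],
    [[0,7,0],[0,0,0],5]
  ]
}}

```text
time: 17.85
tool_pos: [572.2, 18.1, 152.9]
tcp_rot: [-1.572, -0.002, 0.165]
contact_force: [0.1, -0.6, -1.9]
grip_width: 13.9
```

Emit:
{"fn": "send_rows", "kwargs": {
  "moves": [
    [[0,4,0],[0,0,0],5],
    [[0,0.3,0],[0,0,0],5]
  ]
}}

```text
time: 18.1
tool_pos: [571.9, 18.3, 147.5]
tcp_rot: [-1.571, -0.001, 0.165]
contact_force: [0.7, 1.0, -1.4]
grip_width: 13.7
```

```bash
python3 - <<'E'
from plan import *
plan([571.7,17.9,144],.164,30)
E
```

```text
1 t 18.1 pos [571.9  18.3 147.5] rot [-1.571e+00 -1.000e-03  1.650e-01] F [ 0.7  1.  -1.4] w 13.7
[[[-0.3, 3.5, -0.3], [0.02, 0.08, 0.05], None]]
```

Emit:
{"fn": "send_rows", "kwargs": {
  "moves": [
    [[0,2,-0.2],[0,0,0],5],
    [[0,2,0],[0,0,0],5]
  ]
}}

```text
time: 18.35
tool_pos: [572.2, 18.1, 143.6]
tcp_rot: [-1.571, -0.002, 0.165]
contact_force: [0.2, -0.1, -1.9]
grip_width: 14.0
```

Emit:
{"fn": "send_rows", "kwargs": {
  "moves": [
    [[0,2,0],[0,0,0],5]
  ]
}}

```text
time: 18.48
tool_pos: [572.2, 18.1, 141.5]
tcp_rot: [-1.571, -0.002, 0.165]
contact_force: [0.3, 0.2, -1.5]
grip_width: 14.1
```

Emit:
{"fn": "send_rows", "kwargs": {
  "moves": [
    [[0,2,0],[0,0,0],5]
  ]
}}

```text
time: 18.6
tool_pos: [572.3, 18.0, 139.5]
tcp_rot: [-1.571, -0.002, 0.165]
contact_force: [0.5, 0.9, -1.5]
grip_width: 13.9
```

It is already below the rim without contact, so I continue down.

Emit:
{"fn": "send_rows", "kwargs": {
  "moves": [
    [[0,3,0],[0,0,0],5],
    [[0,3,0],[0,0,0],5]
  ]
}}

```text
time: 18.85
tool_pos: [572.3, 18.0, 133.2]
tcp_rot: [-1.572, -0.002, 0.165]
contact_force: [0.0, -0.0, -2.0]
grip_width: 13.5
```

Emit:
{"fn": "send_rows", "kwargs": {
  "moves": [
    [[0,3,0],[0,0,0],5],
    [[0,2,0],[0,0,0],5]
  ]
}}

```text
time: 19.1
tool_pos: [572.3, 18.0, 127.6]
tcp_rot: [-1.571, -0.002, 0.165]
contact_force: [-0.7, 0.5, -1.9]
grip_width: 13.4
```

Emit:
{"fn": "send_rows", "kwargs": {
  "moves": [
    [[0,2,0],[0,0,0],5]
  ]
}}

```text
time: 19.23
tool_pos: [572.2, 18.0, 125.5]
tcp_rot: [-1.571, -0.002, 0.165]
contact_force: [-0.6, -0.1, -1.5]
grip_width: 13.7
```

Emit:
{"fn": "send_rows", "kwargs": {
  "moves": [
    [[0,2,0],[0,0,0],5]
  ]
}}

```text
time: 19.35
tool_pos: [572.3, 18.0, 124.5]
tcp_rot: [-1.572, -0.002, 0.165]
contact_force: [-6.9, -0.6, 18.7]
grip_width: 13.6
```

Home contact came at TCP z=124.5, where 124.6 was expected. A small extra press, then I start twisting.

Emit:
{"fn": "send_rows", "kwargs": {
  "moves": [
    [[0,0.5,0],[0,0,0],5]
  ]
}}

```text
time: 19.48
tool_pos: [572.3, 18.0, 124.6]
tcp_rot: [-1.572, -0.003, 0.166]
contact_force: [-1.4, 0.6, 0.4]
grip_width: 13.6
```

Emit:
{"fn": "send_rows", "kwargs": {
  "moves": [
    [[0,0.2,0],[0,4,0],5],
    [[0,0.2,0],[0,4,0],5]
  ]
}}

```text
time: 19.73
tool_pos: [572.3, 17.8, 124.6]
tcp_rot: [-1.572, -0.003, 0.023]
contact_force: [-2.0, -0.2, 0.0]
grip_width: 13.7
```

```bash
python3 - <<'E'
from plan import *
plan([572.3,18.0,124.3],-.587,30,5);print(bot.get_obs()["moment"])
E
```

```text
7 t 19.73 pos [572.3  17.8 124.6] rot [-1.572 -0.003  0.023] F [-2.  -0.2  0. ] w 13.7
[[[-0.0, 0.0, 0.0], [0.0, 4.99, 0.03], None], [[-0.0, 0.0, 0.0], [0.0, 4.99, 0.03], None], [[-0.0, 0.0, 0.0], [0.0, 4.99, 0.03], None], [[-0.0, 0.0, 0.0], [0.0, 4.99, 0.03], None], [[-0.0, 0.0, 0.0], [0.0, 4.99, 0.03], None], [[-0.0, 0.0, 0.0], [0.0, 4.99, 0.03], None], [[-0.0, 0.0, 0.0], [0.0, 4.99, 0.03], None]]
[0.0779864  0.264301   0.14888083]
```

Emit:
{"fn": "send_rows", "kwargs": {
  "moves": [
    [[0,0.3,0],[0,5,0],5],
    [[0,0.2,0],[0,5,0],5],
    [[0,0.2,0],[0,5,0],5]
  ]
}}

```text
time: 20.1
tool_pos: [572.4, 17.9, 124.6]
tcp_rot: [-1.571, -0.004, -0.247]
contact_force: [-1.1, 1.4, 1.2]
grip_width: 13.9
```

Emit:
{"fn": "send_rows", "kwargs": {
  "moves": [
    [[0,0.2,0],[0,5,0],5],
    [[0,0.2,0],[0,5,0],5],
    [[0,0.2,0],[0,4,0],5]
  ]
}}

```text
time: 20.48
tool_pos: [572.5, 18.1, 124.6]
tcp_rot: [-1.57, -0.005, -0.498]
contact_force: [-0.8, -0.1, 0.9]
grip_width: 13.8
```

```bash
python3 - <<'E'
from plan import *
plan([572.3,18.0,124.3],-.587,30,5);print(bot.get_obs()["moment"])
viewer.capture("side");plan([572.3,18.0,124.3],-.587,30,5);print(bot.get_obs()["moment"])
E
```

```text
2 t 20.48 pos [572.5  18.1 124.6] rot [-1.57  -0.005 -0.498] F [-0.8 -0.1  0.9] w 13.8
[[[-0.1, 0.1, -0.1], [-0.03, 2.54, 0.13], None], [[-0.1, 0.1, -0.1], [-0.03, 2.54, 0.13], None]]
[-0.02517316  0.21107328  0.13260889]
1 t 20.52 pos [572.5  18.1 124.6] rot [-1.57  -0.005 -0.501] F [-1.   0.9  1.3] w 14.2
[[[-0.1, 0.3, -0.2], [-0.06, 4.92, 0.26], None]]
[-0.01342283  0.26724041  0.07527315]
```

Emit:
{"fn": "send_rows", "kwargs": {
  "moves": [
    [[0,0.3,0],[0,3,0],5],
    [[0,0.3,0],[0,2,0],5],
    [[0,0.2,0],[0,0,0],5]
  ]
}}

```text
time: 20.9
tool_pos: [572.6, 18.2, 124.6]
tcp_rot: [-1.569, -0.005, -0.587]
contact_force: [-1.6, -0.2, 2.9]
grip_width: 13.8
```

```bash
python3 - <<'E'
from plan import *
from ho import *
for i in range(4):
    for n in("side","top"):
        im=viewer.capture(n);cv2.imwrite(f"pics/{n}10.png",im)
    plan([572.3,18.0,124.3],-.587,30,5);print(bot.get_obs()["moment"])
im=cv2.imread("pics/side10.png")
im=np.clip((im.astype(float)/255)**.6*400-60,0,255).astype(np.uint8)
held("pics/h10.png","side",im,(255,150),80,80,9,extra=(568,-75.7))
E
```

```text
1 t 21.0 pos [572.6  18.2 124.6] rot [-1.569 -0.005 -0.587] F [-1.2 -0.1  4. ] w 13.6
[[[-0.1, 0.3, -0.3], [-0.08, -0.02, 0.3], None]]
[-0.01857947  0.42158912  0.12430468]
1 t 21.1 pos [572.6  18.2 124.6] rot [-1.569 -0.005 -0.588] F [-1.9  1.   4.4] w 13.6
[[[-0.1, 0.3, -0.3], [-0.08, -0.04, 0.3], None]]
[0.01446025 0.49003786 0.17304701]
1 t 21.2 pos [572.6  18.2 124.6] rot [-1.569 -0.005 -0.588] F [-2.6 -0.5  5.3] w 13.8
[[[-0.1, 0.3, -0.4], [-0.08, -0.05, 0.29], None]]
[-0.01464266  0.55455766  0.10850408]
1 t 21.3 pos [572.6  18.2 124.6] rot [-1.569 -0.005 -0.588] F [-2.4  0.6  5.2] w 14.1
[[[-0.1, 0.3, -0.3], [-0.08, -0.05, 0.3], None]]
[0.00146177 0.59497869 0.15761098]
```

View pics/h10.png

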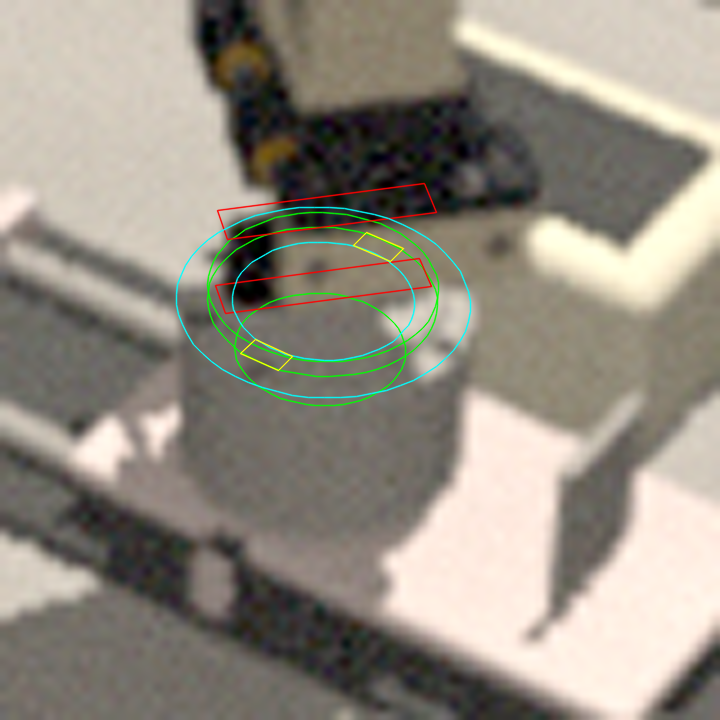

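View pics/top10.png

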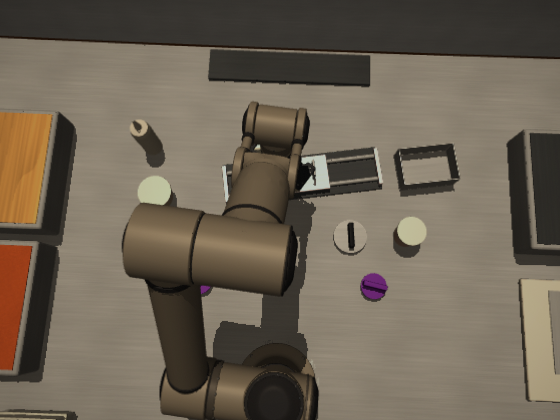

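View pics/side10.png

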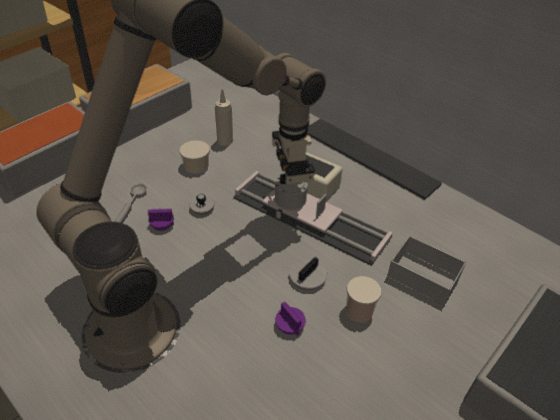

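The side picture shows the lid seated on the cup, with its bar turned along the model (full-frame about (278,181)) and the carriage mark at the index block. In the top picture the bystanders that show (big lid, tubs, pan, bottle, right purple lid) are where they were. The left purple lid is partly behind the arm there, but it, the knob lid and the spoon show unmoved in the side picture. Handing in.

```bash
python3 -c "
from plant import bot
o=bot.get_obs();print(o['time'],o['tool_pos'],o['tcp_rot'],o['contact_force'],o['grip_width']);print(bot.close_job())"
```

```text
21.3 [572.57096635  18.22595617 124.57296776] [-1.56941354 -0.00515212 -0.58790867] [-2.42736397  0.63165329  5.19422199] 14.062149680116374
the job is handed in; nothing more can be done
None
```

The job was handed in at 21.3 s, with the arm still holding the lid at the half-way mark. No verdict is reported.

- **Carriage:** I pinched its tab and pushed it about 130 mm into the station. Probing both ways met more than 6 N of resistance on each side, and the carriage's dark mark sits at the index block.
- **Lid:** I took the black-barred lid with the small disc and lowered it into the notches with no contact on the way down. It came home at tool height 124.5 mm (124.6 expected) with a brief 19 N press.
- **Twist:** I turned it 43 degrees clockwise, measured at the wrist against the fitted rail direction. At hand-in the spring moment was about 0.11–0.17 N m, the grip width 14 mm and the downward press about 5 N.

**Checks that disagreed or are weaker:**
- My first prediction of the cup's place after the push was about 4 mm off along the rail, so I refitted it from a clear view before inserting the lid.
- The side camera first suggested the lid was held 4–5 mm off centre. A second view put it within 1–2 mm, and the free fit into the cup bore that out.
- The final lid angle comes from the wrist, because the gripper hides most of the bar in the pictures. The rail direction adds perhaps half a degree of uncertainty.

The last pictures show the other things on the counter where they were; I compared them by eye only.

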